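# Weigh the castings on the bench balance

### The arm

A 6-joint arm with a two-finger parallel gripper is mounted at the origin on the work surface. World frame = base frame: x ahead of the robot, y to its left, z up, the work surface at z = 0. Lengths are in m, angles in degrees, forces in N, time in s.
With the tool pointing down it reaches from about 0.4 to 0.825 m from the base axis. Payload 7 kg.
Tool frame: the origin (TCP) lies midway between the tips of the shut fingers; the grasp point (between the pads) lies 19 mm behind it; z points along the fingers, y is the line along which they close (so a half turn about z gives the same grasp; the last joint's range is limited). The gripper opens to 88 mm and grips with 3 to 60 N. Pads are 19 mm wide; open, the fingers measure 130 mm over their backs; the gripper's body (78 mm by 193 mm) begins 47 mm behind the grasp point.
Start: joints at [16.507, 20.546, 0.682, 0, -70.136, -16.507], TCP at [0.675, -0, 0.227] pointing down, gripper open.
Joint ranges: [-176.03, 176.03], [-82.01, 121.73], [-58.28, 71.71], [-173.87, 95.51], [-174.79, -0.11], [-173.66, 173.66]. Speed limits (degrees/s): [136.94, 136.94, 172.46, 180, 180, 180].

### API

Orientations are given as [roll, pitch, yaw] about the fixed x, y, z axes, in that order (R = Rz(yaw) Ry(pitch) Rx(roll)).
In Python, from plant import ctrl gives the robot as it stands.
- The arm moves only by the tool arm_command, never from a script. Its argument "steps" is a list of rows, each an object with "translation": the shift along the tool's x, y, z in mm, a list of three; "rotation": the turn, a rotation vector about the tool's x, y, z in units of 5 degrees (1.0 is 5 degrees), a list of three; "claw": the finger opening in mm, from 0 to 87.6. In form: [{"translation": [x, y, z], "rotation": [rx, ry, rz], "claw": claw}, ...]. A call has 1 to 5 rows; each row is the pose to reach, as a shift and turn from the pose commanded when the call began, along the tool's axes at that moment; what a row does not reach only later rows make up. A row lasts 1/10 s, in which the tool goes at most 50 mm and 8.59 degrees, less where a joint would pass 70% of its speed; a pose out of reach is approached as far as the arm can. A call with a gripper value outside its range is refused whole. The fingers move at their own pace and stop on an object; the grip force is fixed at half the most. Time passes only in rows, so rows that repeat a pose let the fingers close. It gives the time, the measured TCP pose, the force, the opening and the grip force at its end, in the units of the state.
- ctrl.get_obs(): the state, without advancing time (a new reading comes with each control period).
- ctrl.snapshot(name): name is "scene" or "side" or "wrist"; returns (picture, depth): 420x560x3 uint8, red, green, blue; 420x560 float32, m along the optical axis (not along the pixel's ray), 0 where there is no reading.
- ctrl.calibration(name): a dict with "vertical_fov" (degrees; the focal length in pixels is half the picture's height over the tangent of half this angle, whatever the lens; pixels are square), "cx", "cy" (the principal point, pixels), "k1" (the pictures are not rectified: a ray, as slopes to the right and down, at radius r is drawn at 1 + k1 r^2 times it, then the intrinsics apply), "rvec" (rotation vector, rad) and "tvec" (3), from world to camera coordinates, as OpenCV has them; the wrist camera has in their place "hand_eye" (4x4, takes a point from camera to tool coordinates, whose origin is the TCP and whose axes are the flange's). Camera axes: x right, y down, z forward; pixel columns grow to the right and rows downward; lengths in m; the calibration is good to about 2 mm. A picture is of the moment at which its call begins: read the wrist's pose just before it. calibration takes no time and is no camera call.
- ctrl.close_job(): hands the job in; it is judged then, once.
The state is a dict: "clock": time; "joint_pos": joint angles; "qvel": joint speeds; "tau": joint torques, N m; "tool_pos": TCP position; "orientation": TCP orientation; "force": force on the tool from outside, world axes, zero at the start; "moment": the same for the moment, N m; "opening": finger opening in m; "gripper_force": force on a finger pad.
Only numpy, scipy, OpenCV 4.12 (cv2) and the standard library are available. Lean on these libraries where they do the work, as an engineer would, in place of code of your own. Each camera call takes 0.05 s, during which the arm holds its last target. There are 200 camera calls.

### The job

Open the weights case fully, then take out whatever does not belong among the brass weights and put it in the low aluminium tray. After that stand every bronze casting upright on the balance's right-hand (parts) pan, and only then add brass weights to the left-hand (weights) pan until the balance is level. Weights you do not need stay in the case; do not disturb the other things on the bench.

Things in the scene. Friction and masses are not known exactly. Their poses are not given: they have to be found in the camera images.
- case_lid (a joint): hinge of the wooden weights case's lid: 0 shut, grows as it opens upward and away from the robot, end stop at 1.9 rad (1.57 is upright). A stiff hinge: it stays where it is left and needs about 5 N at the knob. It may start slightly ajar. Open it past upright (about 1.75) so that it stands clear of a hand reaching in
- case_lid_handle (a point): centre of the lid's round brass knob (28 mm across, 16 mm high, on a thin neck), 35 mm out from the lid's 8 mm thick top board, near the lid's front edge, 146 mm from the hinge line; turns with the lid. Axes as the lid's: z out of the lid's face, y along the hinge
- case_lid_hinge (a point): middle of the lid's hinge line, on the far top rim of the case (78 mm above the table); y runs along the hinge, and with the lid shut the lid reaches 176 mm to -x from here
- case_in (a point): centre of the inner floor of the dark wooden weights case (outside 176 x 270 x 78 mm, inside 160 x 254 mm, walls 8 mm, inner floor 8 mm above the table); x points away from its front towards the hinge, y along its length. Two rows of four places, at x = +-37 mm and y = +-31 and +-93 mm; one is empty or more
- big0: loose brass weight of 400 g: round body 36 mm across and 38 mm high, thin neck, round grip knob 22 mm across, top 64 mm above the foot, knob's widest part 50 to 62 mm above the foot; stands upright in the case at the start. Origin: centre of the foot, z up the weight
- big1: loose brass weight of 400 g: round body 36 mm across and 38 mm high, thin neck, round grip knob 22 mm across, top 64 mm above the foot, knob's widest part 50 to 62 mm above the foot; stands upright in the case at the start. Origin: centre of the foot, z up the weight
- big2: loose brass weight of 400 g: round body 36 mm across and 38 mm high, thin neck, round grip knob 22 mm across, top 64 mm above the foot, knob's widest part 50 to 62 mm above the foot; stands upright in the case at the start. Origin: centre of the foot, z up the weight
- small0: loose brass weight of 200 g: round body 29 mm across and 30 mm high, thin neck, round grip knob 22 mm across, top 56 mm above the foot, knob's widest part 42 to 54 mm above the foot; stands upright in the case at the start. Origin: centre of the foot, z up the weight
- small1: loose brass weight of 200 g: round body 29 mm across and 30 mm high, thin neck, round grip knob 22 mm across, top 56 mm above the foot, knob's widest part 42 to 54 mm above the foot; stands upright in the case at the start. Origin: centre of the foot, z up the weight
- punch: steel doming punch that does not belong in the case (may be absent): a plain round rod 24 mm across, 65 mm tall with a rounded head 26 mm across, upright in one of the case's places, 220 g. Origin: centre of the foot, z along it
- stake: square dark steel stake that does not belong in the case (may be absent): 24 x 24 mm, 62 mm tall, upright in one of the case's places, 260 g. Origin: centre of the foot, z along it
- tray_in (a point): centre of the inner floor of the low open aluminium tray for the strays (outside 110 x 190 x 30 mm, long side along its y, walls 4 mm, floor 4 mm above the table)
- flange: bronze flange casting to be weighed (may be absent): disc 58 mm across, 10 mm thick, upright round boss 26 mm across on it, 48 mm high in all; stands on its disc. Origin: centre of the underside, z up. Weighs 400 or 600 g, within 3 per cent
- gear: bronze gear blank to be weighed (may be absent): toothed disc 68 mm across, 16 mm thick, upright round boss 28 mm across on it, 52 mm high in all; stands on its disc. Origin: centre of the underside, z up. Weighs 400 or 600 g, within 3 per cent
- housing: hollow bronze housing to be weighed (may be absent): block 62 x 44 x 28 mm (x, y, z) with an upright round boss 27 mm across on top, 56 mm high in all. Origin: centre of the underside, z up. Weighs 400 or 600 g, within 3 per cent
- parts_pan (a joint): the balance's travel, in m: how far the parts pan is below level (the weights pan moves as much the other way; both stay horizontal wherever the load lies). 0 is level, as it starts; stops at +-0.018. A difference of 200 g moves it 12 mm, 300 g or more reaches the stop; up to 3 mm is left over at best. Settles within about 1 s. A needle on the far (+x) side shows the same
- parts_pan_top (a point): centre of the upper face of the parts pan, the steel plate on the right (-y) side of the balance as the robot sees it: 210 x 146 mm (x, y) with an upright rim 9 mm high and 3 mm thick round its edge, 100 mm above the table when level. Moves with the pan
- weights_pan_top (a point): centre of the upper face of the weights pan, the slightly smaller plate (180 x 120 mm, no rim) on the left (+y) side of the balance, next to the case; its centre is 200 mm from the other. Moves with the pan
- hammer: bystander: hammer lying on the table to the right of the castings, about along x; leave it
- graver: bystander: graver with a handle (looks like a screwdriver) lying behind the balance; leave it
- oil_jar: bystander: small amber jar with a dark cap, 52 mm across, 75 mm tall, at the far right; leave it
- bench_block: bystander: dark steel bench block 90 x 130 x 45 mm behind the case; leave it
Mind the look-alikes: they are no part of the job. What is shaped like the housing but green is not meant.

How it is judged (in metres and radians):
On the way, in this order (a step that is already met when the one before it is completed fails the run):
1. the case's lid is open (beyond 1.4 rad) (value of joint case_lid above 1.4 rad), for 0.2 s.
2. every stray (punch, stake) lies in the tray (x of punch in the frame of tray_in between -0.055 and 0.055 m and y of punch in the frame of tray_in between -0.093 and 0.093 m and z of punch in the frame of tray_in between -0.005 and 0.03 m and x of stake in the frame of tray_in between -0.055 and 0.055 m and y of stake in the frame of tray_in between -0.093 and 0.093 m and z of stake in the frame of tray_in between -0.005 and 0.03 m and value of joint case_lid above 1.2 rad), for 0.2 s.
3. every casting stands on the parts pan, which is down: no weights to speak of on the other pan yet (x of flange in the frame of parts_pan_top between -0.099 and 0.099 m and y of flange in the frame of parts_pan_top between -0.069 and 0.069 m and z of flange in the frame of parts_pan_top between -0.004 and 0.006 m and angle between each of flange, gear, housing's own z axis and vertical below 0.1 rad and x of gear in the frame of parts_pan_top between -0.099 and 0.099 m and y of gear in the frame of parts_pan_top between -0.069 and 0.069 m and z of gear in the frame of parts_pan_top between -0.004 and 0.006 m and x of housing in the frame of parts_pan_top between -0.099 and 0.099 m and y of housing in the frame of parts_pan_top between -0.069 and 0.069 m and z of housing in the frame of parts_pan_top between -0.004 and 0.006 m and value of joint parts_pan above 0.015 m), for 0.2 s.
At the end, for the whole second after the job is handed in: The balance is level and at rest (parts pan within 5 mm of the level position) with every casting present standing upright on the parts pan (origin within the plate, tilt under 0.1 rad), every weight either on the weights pan or in the case, and every stray in the tray (x of punch in the frame of tray_in between -0.055 and 0.055 m and y of punch in the frame of tray_in between -0.093 and 0.093 m and z of punch in the frame of tray_in between -0.005 and 0.03 m and x of stake in the frame of tray_in between -0.055 and 0.055 m and y of stake in the frame of tray_in between -0.093 and 0.093 m and z of stake in the frame of tray_in between -0.005 and 0.03 m and x of flange in the frame of parts_pan_top between -0.099 and 0.099 m and y of flange in the frame of parts_pan_top between -0.069 and 0.069 m and z of flange in the frame of parts_pan_top between -0.004 and 0.006 m and angle between each of flange, gear, housing's own z axis and vertical below 0.1 rad and x of gear in the frame of parts_pan_top between -0.099 and 0.099 m and y of gear in the frame of parts_pan_top between -0.069 and 0.069 m and z of gear in the frame of parts_pan_top between -0.004 and 0.006 m and x of housing in the frame of parts_pan_top between -0.099 and 0.099 m and y of housing in the frame of parts_pan_top between -0.069 and 0.069 m and z of housing in the frame of parts_pan_top between -0.004 and 0.006 m and ((x of big0 in the frame of weights_pan_top between -0.088 and 0.088 m and y of big0 in the frame of weights_pan_top between -0.058 and 0.058 m and z of big0 in the frame of weights_pan_top between -0.004 and 0.02 m) or (x of big0 in the frame of case_in between -0.082 and 0.082 m and y of big0 in the frame of case_in between -0.129 and 0.129 m and z of big0 in the frame of case_in between -0.005 and 0.03 m)) and ((x of big1 in the frame of weights_pan_top between -0.088 and 0.088 m and y of big1 in the frame of weights_pan_top between -0.058 and 0.058 m and z of big1 in the frame of weights_pan_top between -0.004 and 0.02 m) or (x of big1 in the frame of case_in between -0.082 and 0.082 m and y of big1 in the frame of case_in between -0.129 and 0.129 m and z of big1 in the frame of case_in between -0.005 and 0.03 m)) and ((x of big2 in the frame of weights_pan_top between -0.088 and 0.088 m and y of big2 in the frame of weights_pan_top between -0.058 and 0.058 m and z of big2 in the frame of weights_pan_top between -0.004 and 0.02 m) or (x of big2 in the frame of case_in between -0.082 and 0.082 m and y of big2 in the frame of case_in between -0.129 and 0.129 m and z of big2 in the frame of case_in between -0.005 and 0.03 m)) and ((x of small0 in the frame of weights_pan_top between -0.088 and 0.088 m and y of small0 in the frame of weights_pan_top between -0.058 and 0.058 m and z of small0 in the frame of weights_pan_top between -0.004 and 0.02 m) or (x of small0 in the frame of case_in between -0.082 and 0.082 m and y of small0 in the frame of case_in between -0.129 and 0.129 m and z of small0 in the frame of case_in between -0.005 and 0.03 m)) and ((x of small1 in the frame of weights_pan_top between -0.088 and 0.088 m and y of small1 in the frame of weights_pan_top between -0.058 and 0.058 m and z of small1 in the frame of weights_pan_top between -0.004 and 0.02 m) or (x of small1 in the frame of case_in between -0.082 and 0.082 m and y of small1 in the frame of case_in between -0.129 and 0.129 m and z of small1 in the frame of case_in between -0.005 and 0.03 m)) and value of joint parts_pan between -0.005 and 0.005 m and velocity of joint parts_pan between -0.02 and 0.02 m/s); the robot touches nothing.
It fails at once if the hammer is moved by more than 30 mm (distance of hammer from where it was at the start of the episode above 0.03 m).
It fails at once if the graver is moved by more than 30 mm (distance of graver from where it was at the start of the episode above 0.03 m).
It fails at once if the oil_jar is moved by more than 30 mm (distance of oil_jar from where it was at the start of the episode above 0.03 m).
It fails at once if the bench_block is moved by more than 30 mm (distance of bench_block from where it was at the start of the episode above 0.03 m).
Of punch, stake only 1 to 2 are there at a start; the rules pass over those that are not, and their reading is None.
Of flange, gear, housing only 2 to 3 are there at a start; the rules pass over those that are not, and their reading is None.
At some moment in a run one of flange, gear, housing may be knocked a few centimetres aside while the robot is not near it.
It also fails if it takes over 210 s, if anything falls off the work surface, if the arm or the gripper's body presses on something with over 40 N, if the wrist force passes 120 N, or if a joint passes its speed limit or range.

## Working session

There is one attempt and no reset: what is moved stays moved. The work goes in short steps, Python scripts to look and compute and a tool call to move; the robot and the scene stay as the last step left them, time stands still between calls to the robot, and variables do not carry over. Pictures are saved under pics/ and viewed, at most 14 in all, crops included, and the job is handed in when it is done.

Besides the shell and the picture viewer there is one more tool, called by a JSON object that holds its "name" and its "arguments". arm_command: Moves the arm, as the interface text tells. Its arguments: {"type":"object","properties":{"steps":{"type":"array"}},"required":["steps"]}

```bash
ls; mkdir -p pics; cat > h.py <<'E'
import numpy as np, cv2
from scipy.spatial.transform import Rotation as R
from plant import ctrl
def snap(n,f=None):
    o=ctrl.get_obs(); p,d=ctrl.snapshot(n)
    if f: cv2.imwrite('pics/'+f,p[:,:,::-1])
    return o,p,d
def world(n,o,u,v,d):
    """pixels u,v with depth d -> world points"""
    c=ctrl.calibration(n); f=210/np.tan(np.radians(c['vertical_fov'])/2)
    K=np.array([[f,0,c['cx']],[0,f,c['cy']],[0,0,1.]])
    uv=np.stack([np.ravel(u),np.ravel(v)],-1).astype(float)
    s=cv2.undistortPoints(uv[:,None],K,np.array([c['k1'],0,0,0,0.]))[:,0]
    P=np.c_[s,np.ones(len(s))]*np.ravel(d)[:,None]
    if 'rvec' in c:
        return (P-np.ravel(c['tvec']))@R.from_rotvec(np.ravel(c['rvec'])).as_matrix()
    T=np.array(c['hand_eye']); P=P@T[:3,:3].T+T[:3,3]
    return P@R.from_euler('xyz',o['orientation'],degrees=True).as_matrix().T+o['tool_pos']
def cloud(n,o,d):
    v,u=np.mgrid[:420,:560]; return world(n,o,u,v,d).reshape(420,560,3)
E
python3 - <<'E'
from h import *
for n in('scene','side','wrist'):
    o,p,d=snap(n,n+'0.png'); np.savez(n+'0.npz',p=p,d=d); print(n,{k:np.round(v,3).tolist() for k,v in ctrl.calibration(n).items()})
print(o)
E
```

```text
pics
scene {'vertical_fov': 49.99, 'cx': 280.083, 'cy': 206.492, 'k1': -0.095, 'rvec': [1.193, 2.523, -0.731], 'tvec': [0.364, -0.245, 1.399]}
side {'vertical_fov': 54.399, 'cx': 280.908, 'cy': 209.926, 'k1': 0.004, 'rvec': [2.244, -0.936, 0.355], 'tvec': [-0.392, 0.322, 1.049]}
wrist {'vertical_fov': 69.279, 'cx': 283.133, 'cy': 217.715, 'k1': 0.005, 'hand_eye': [[0.0, -0.957, -0.29, 0.079], [1.0, 0.0, -0.0, 0.0], [0.0, -0.29, 0.957, -0.157], [0.0, 0.0, 0.0, 1.0]]}
{'clock': 0.1, 'joint_pos': array([ 1.65078598e+01,  2.05873653e+01,  6.39241609e-01, -1.70624914e-02,
       -7.01357173e+01, -1.65070382e+01]), 'qvel': array([-0.06011384, -0.00891767,  0.18261958, -0.03494145, -0.03057671,
        0.00464116]), 'tau': array([-1.42273191e-03, -5.84165347e+01,  2.93752134e+01,  7.01551259e+00,
        1.01412315e-02, -6.66964229e-05]), 'tool_pos': array([ 6.74566460e-01, -1.89415167e-05,  2.25719770e-01]), 'orientation': array([ 1.79915057e+02, -8.44449428e-03, -9.00049816e+01]), 'force': array([-0.80789868, -0.12466573, -0.63801303]), 'moment': array([-0.03515454,  0.04979453,  0.06574738]), 'gripper_force': 0.0, 'opening': 0.08771008167062937}
```

View pics/scene0.png

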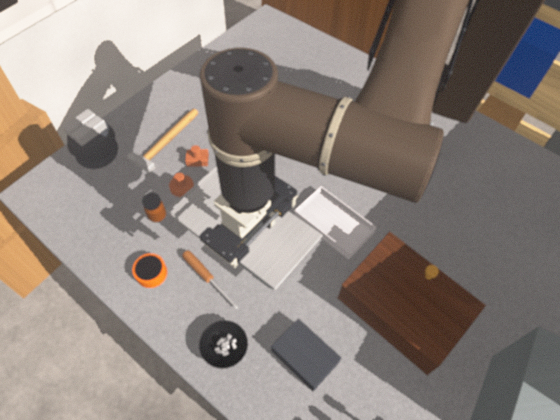

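View pics/side0.png

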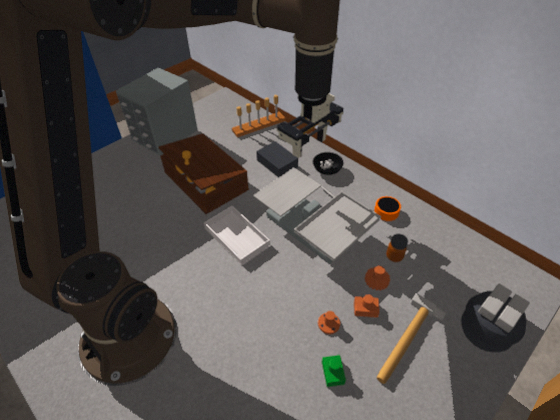

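The scene view (camera from the far side) shows the case with knob at (432,271), tray at (335,220), and weights pan at (282,250). The side view shows the knob at (187,157), tray (238,235), weights pan (290,192), and parts pan (340,225). The candidates for castings are (329,322), (367,306), (378,275), which are bronze. The green look-alike is at (333,370), and the amber jar at (397,247) is excluded. I'll measure these now.

```bash
python3 - <<'E'
from h import *
z=np.load('side0.npz');p,d=z['p'],z['d']; C=cloud('side',None,d)
for nm,c in dict(knob=(187,157),knobt=(187,154),c1=(329,322),c1t=(329,315),c2=(367,306),c2t=(369,299),c3=(378,275),c3t=(379,268),green=(333,370)).items(): print(nm,C[c[1],c[0]].round(3))
hsv=cv2.cvtColor(p,cv2.COLOR_RGB2HSV)
for nm,(u0,v0,u1,v1) in dict(c1=(312,305,345,337),c2=(350,290,383,318),c3=(360,258,394,290),knob=(178,146,196,168)).items():
    S=hsv[v0:v1,u0:u1];P=C[v0:v1,u0:u1]
    m=(S[...,1]>130)&(P[...,2]>.003)&((S[...,0]<14)|(nm=='knob'))
    Q=P[m]; zt=np.percentile(Q[:,2],98)
    T=Q[Q[:,2]>zt-.004]; print(nm,len(Q),'ztop',zt.round(3),'top mean',T.mean(0).round(4),'ext',T.min(0).round(3),T.max(0).round(3),'all',Q.min(0).round(3),Q.max(0).round(3))
# planar regions: pans (z~.1), tray rim (.03), case
for nm,lo,hi,box in [('pans',.093,.113,(230,150,400,270)),('tray',.024,.034,(195,195,280,270)),('trayfl',-.001,.009,(215,215,262,255)),('case',.07,.14,(150,125,255,215))]:
    u0,v0,u1,v1=box;P=C[v0:v1,u0:u1];m=(P[...,2]>lo)&(P[...,2]<hi)
    n,L,st,ce=cv2.connectedComponentsWithStats(m.astype(np.uint8))
    for i in range(1,n):
        if st[i,4]>60:
            Q=P[L==i]; print(nm,st[i],Q.mean(0).round(3),cv2.minAreaRect((Q[:,:2]*1000).astype(np.float32)))
s=np.load('scene0.npz');D=cloud('scene',None,s['d'])
for c in [(432,271),(398,236),(482,305),(428,368),(340,295)]: print('scene',c,D[c[1],c[0]].round(3))
cv2.imwrite('pics/sidecrop.png',cv2.resize(p[120:345,150:420],None,fx=2.9,fy=2.6,interpolation=2)[:,:,::-1])
E
```

```text
knob [0.445 0.311 0.143]
knobt [0.447 0.31  0.154]
c1 [ 0.377 -0.35   0.031]
c1t [ 0.384 -0.343  0.048]
c2 [ 0.477 -0.393  0.039]
c2t [ 0.487 -0.389  0.056]
c3 [ 0.572 -0.358  0.043]
c3t [ 0.587 -0.349  0.051]
green [ 0.284 -0.44   0.051]
c1 354 ztop 0.05 top mean [ 0.3776 -0.3478  0.0638] ext [-0.051 -0.614  0.046] [ 0.396 -0.332  0.989] all [-0.051 -0.614  0.003] [ 0.413 -0.316  0.989]
c2 475 ztop 0.058 top mean [ 0.4537 -0.3998  0.1124] ext [-0.051 -0.614  0.055] [ 0.499 -0.375  0.989] all [-0.051 -0.614  0.003] [ 0.521 -0.352  0.989]
c3 452 ztop 0.054 top mean [ 0.5615 -0.3608  0.0839] ext [-0.051 -0.614  0.05 ] [ 0.597 -0.339  0.989] all [-0.051 -0.614  0.003] [ 0.668 -0.319  0.989]
knob 396 ztop 0.155 top mean [0.4023 0.2367 0.2295] ext [-0.051 -0.614  0.151] [0.459 0.335 0.989] all [-0.051 -0.614  0.096] [0.526 0.423 0.989]
pans [  23   17   68   49 1634] [0.59  0.008 0.1  ] ((595.3350219726562, 11.15695571899414), (184.7050018310547, 123.27533721923828), 0.07561353594064713)
pans [  64   41   87   70 3269] [ 0.591 -0.185  0.101] ((594.514404296875, -169.28927612304688), (187.
[... 584 characters left out ...]
078125), (91.4291763305664, 44.36970901489258), 85.58194732666016)
trayfl [  0  23  16  17 116] [0.343 0.046 0.002] ((337.7965393066406, 50.25779342651367), (77.8127670288086, 34.27005386352539), 85.01786041259766)
case [  0   0  29  16 274] [0.492 0.553 0.095] ((511.4892883300781, 554.3446655273438), (30.15788459777832, 117.14398956298828), 87.6202392578125)
case [   8    8   89   67 2903] [0.489 0.302 0.099] ((498.4569091796875, 319.1002197265625), (275.973876953125, 179.7397003173828), 85.13326263427734)
scene (432, 271) [0.454 0.324 0.152]
scene (398, 236) [ 0.329  0.204 -0.003]
scene (482, 305) [0.433 0.454 0.114]
scene (428, 368) [0.598 0.435 0.038]
scene (340, 295) [0.578 0.184 0.032]
```

View pics/sidecrop.png

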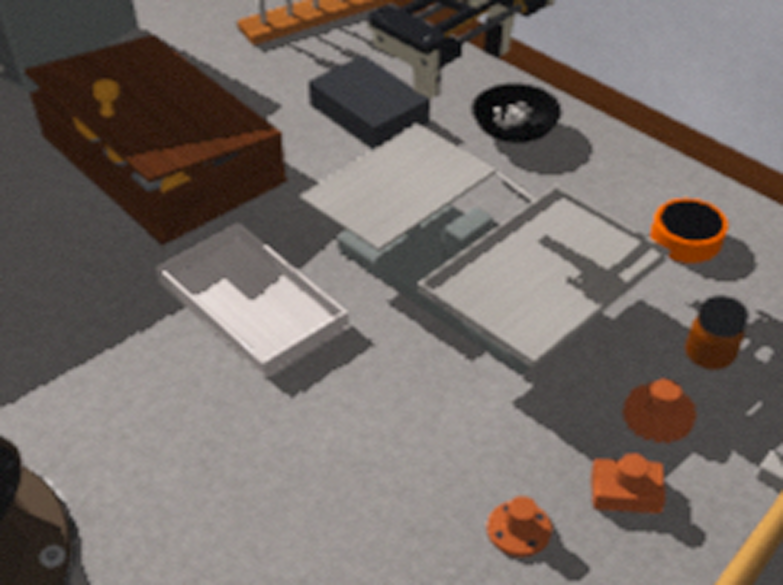

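The crop confirms all three castings are bronze: flange at about (0.385,-0.345), housing at (0.487,-0.388) and gear at (0.585,-0.35). The lid is about 0.2 rad ajar, with the knob near (0.451,0.32,0.147). I'm moving above the knob and turning the fingers along the hinge.

{"name": "arm_command", "arguments": {"steps": [{"translation": [-40,28,-10],"rotation": [0,0,0],"claw": 60},{"translation": [-80,56,-20],"rotation": [0,0,0],"claw": 60},{"translation": [-120,84,-30],"rotation": [0,0,0],"claw": 60},{"translation": [-160,112,-40],"rotation": [0,0,0],"claw": 60},{"translation": [-160,112,-40],"rotation": [0,0,0],"claw": 60}]}}

```text
clock: 0.65
tool_pos: [0.561, 0.1641, 0.2686]
orientation: [-179.9, 0.1, -89.7]
force: [-0.3, 0.3, -0.1]
opening: 0.0606
gripper_force: 0.0
```

{"name": "arm_command", "arguments": {"steps": [{"translation": [-40,28,0],"rotation": [0,0,0],"claw": 60},{"translation": [-80,56,0],"rotation": [0,0,0],"claw": 60},{"translation": [-120,84,0],"rotation": [0,0,0],"claw": 60},{"translation": [-160,113,0],"rotation": [0,0,0],"claw": 60},{"translation": [-160,113,0],"rotation": [0,0,0],"claw": 60}]}}

```text
clock: 1.15
tool_pos: [0.4474, 0.3236, 0.2663]
orientation: [180.0, 0.0, -89.7]
force: [0.3, 0.6, 0.5]
opening: 0.0598
gripper_force: 0.0
```

{"name": "arm_command", "arguments": {"steps": [{"translation": [0,0,0],"rotation": [0,0,-1.6],"claw": 60},{"translation": [0,0,0],"rotation": [0,0,-3.2],"claw": 60},{"translation": [0,0,0],"rotation": [0,0,-4.8],"claw": 60},{"translation": [0,0,0],"rotation": [0,0,-6.4],"claw": 60},{"translation": [0,0,0],"rotation": [0,0,-8],"claw": 60}]}}

```text
clock: 1.65
tool_pos: [0.4503, 0.3193, 0.2662]
orientation: [180.0, -0.0, -49.7]
force: [-0.3, -0.9, 0.3]
opening: 0.0605
gripper_force: 0.0
```

{"name": "arm_command", "arguments": {"steps": [{"translation": [0,0,0],"rotation": [0,0,-1.6],"claw": 60},{"translation": [0,0,0],"rotation": [0,0,-3.2],"claw": 60},{"translation": [0,0,0],"rotation": [0,0,-4.8],"claw": 60},{"translation": [0,0,0],"rotation": [0,0,-6.4],"claw": 60},{"translation": [0,0,0],"rotation": [0,0,-8],"claw": 60}]}}

```text
clock: 2.15
tool_pos: [0.4503, 0.3193, 0.2662]
orientation: [180.0, 0.0, -9.7]
force: [0.2, 0.2, -0.2]
opening: 0.0599
gripper_force: 0.0
```

{"name": "arm_command", "arguments": {"steps": [{"translation": [0,0,0],"rotation": [0,0,-1],"claw": 60},{"translation": [0,0,0],"rotation": [0,0,-2],"claw": 60},{"translation": [0,0,0],"rotation": [0,0,-2],"claw": 60}]}}

```text
clock: 2.45
tool_pos: [0.4503, 0.3194, 0.2662]
orientation: [180.0, 0.0, 0.0]
force: [0.2, 0.3, -0.2]
opening: 0.0599
gripper_force: 0.0
```

```bash
python3 - <<'E'
from h import *
o,p,d=snap('wrist','w1.png');C=cloud('wrist',o,d)
h=cv2.cvtColor(p,cv2.COLOR_RGB2HSV)
m=(C[...,2]>.142)&(C[...,2]<.17)&(d>0)
m&=(np.hypot(C[...,0]-.451,C[...,1]-.32)<.03)
Q=C[m];print(len(Q),Q.mean(0),Q.min(0),Q.max(0))
# lid plane
m=(d>0)&(C[...,2]>.075)&(C[...,2]<.125)&(np.hypot(C[...,0]-.451,C[...,1]-.32)>.04);Q=C[m]
print(len(Q),Q.min(0),Q.max(0)); 
A=np.c_[Q[:,:2],np.ones(len(Q))]; print(np.linalg.lstsq(A,Q[:,2],rcond=None)[0])
E
```

```text
672 [0.45260358 0.32216535 0.15162421] [0.43828177 0.30864909 0.14203084] [0.4653673  0.33586119 0.15475783]
50013 [0.4046977  0.03176718 0.07502655] [0.64543419 0.59606086 0.12499443]
[-0.11993978  0.00779512  0.15862584]
```

View pics/w1.png

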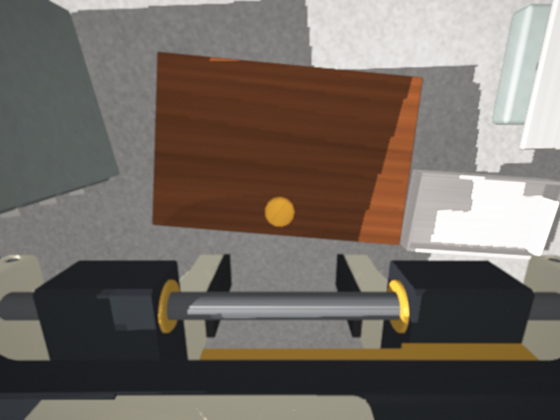

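The wrist view shows the knob at (280,212), which gives (0.452,0.322,0.146). The lid has a slope of 0.12–0.2, the case lies at about -5° yaw, and the tray is to the right. I'll go down, grip, and check.

{"name": "arm_command", "arguments": {"steps": [{"translation": [1,-3,30],"rotation": [0,0,1],"claw": 60},{"translation": [1,-3,70],"rotation": [0,0,1],"claw": 60},{"translation": [1,-3,105],"rotation": [0,0,1],"claw": 60},{"translation": [1,-3,134],"rotation": [0,0,1],"claw": 60},{"translation": [1,-3,134],"rotation": [0,0,1],"claw": 60}]}}

```text
clock: 3.0
tool_pos: [0.4492, 0.3205, 0.1286]
orientation: [179.6, 0.3, -5.2]
force: [-1.3, -0.7, 0.2]
opening: 0.06
gripper_force: 0.0
```

{"name": "arm_command", "arguments": {"steps": [{"translation": [0,0,0],"rotation": [0,0,0],"claw": 20},{"translation": [0,0,0],"rotation": [0,0,0],"claw": 10},{"translation": [0,0,0],"rotation": [0,0,0],"claw": 10},{"translation": [0,0,0],"rotation": [0,0,0],"claw": 10},{"translation": [0,0,0],"rotation": [0,0,0],"claw": 10}]}}

```text
clock: 3.5
tool_pos: [0.4511, 0.3231, 0.1334]
orientation: [-180.0, -0.0, -5.0]
force: [-0.3, 1.0, -0.1]
opening: 0.0269
gripper_force: 30.0
```

The knob is gripped at 27 mm, and tool x now lies along the lid's x. I'll swing the lid along its arc.

{"name": "arm_command", "arguments": {"steps": [{"translation": [7,0,-13],"rotation": [0,0,0],"claw": 10},{"translation": [16,0,-26],"rotation": [0,0,0],"claw": 10},{"translation": [26,0,-37],"rotation": [0,0,0],"claw": 10},{"translation": [37,0,-47],"rotation": [0,0,0],"claw": 10},{"translation": [37,0,-47],"rotation": [0,0,0],"claw": 10}]}}

```text
clock: 4.0
tool_pos: [0.4879, 0.3199, 0.1812]
orientation: [-180.0, 0.0, -5.0]
force: [-8.9, 0.7, 8.5]
opening: 0.0267
gripper_force: 30.0
```

{"name": "arm_command", "arguments": {"steps": [{"translation": [11,0,-10],"rotation": [0,0,0],"claw": 10},{"translation": [24,0,-19],"rotation": [0,0,0],"claw": 10},{"translation": [37,0,-26],"rotation": [0,0,0],"claw": 10},{"translation": [52,0,-31],"rotation": [0,0,0],"claw": 10},{"translation": [67,0,-35],"rotation": [0,0,0],"claw": 10}]}}

```text
clock: 4.5
tool_pos: [0.5544, 0.3142, 0.2156]
orientation: [-180.0, 0.0, -5.0]
force: [-4.0, 1.2, 1.9]
opening: 0.0266
gripper_force: 30.0
```

{"name": "arm_command", "arguments": {"steps": [{"translation": [15,0,-3],"rotation": [0,0,0],"claw": 10},{"translation": [30,0,-4],"rotation": [0,0,0],"claw": 10},{"translation": [45,0,-3],"rotation": [0,0,0],"claw": 10},{"translation": [45,0,-3],"rotation": [0,0,0],"claw": 10}]}}

```text
clock: 4.9
tool_pos: [0.6018, 0.3102, 0.2187]
orientation: [-179.9, -0.2, -5.0]
force: [0.4, 0.8, 4.8]
opening: 0.0269
gripper_force: 30.0
```

{"name": "arm_command", "arguments": {"steps": [{"translation": [15,0,2],"rotation": [0,0,0],"claw": 10},{"translation": [30,0,5],"rotation": [0,0,0],"claw": 10},{"translation": [44,0,10],"rotation": [0,0,0],"claw": 10},{"translation": [58,0,16],"rotation": [0,0,0],"claw": 10},{"translation": [58,0,16],"rotation": [0,0,0],"claw": 10}]}}

```text
clock: 5.4
tool_pos: [0.6605, 0.3051, 0.201]
orientation: [-179.9, -0.2, -5.0]
force: [4.2, 2.6, 3.6]
opening: 0.0268
gripper_force: 30.0
```

{"name": "arm_command", "arguments": {"steps": [{"translation": [0,0,0],"rotation": [0,0,0],"claw": 60},{"translation": [0,0,0],"rotation": [0,0,0],"claw": 60},{"translation": [0,0,-40],"rotation": [0,0,0],"claw": 60},{"translation": [0,0,-80],"rotation": [0,0,0],"claw": 60},{"translation": [0,0,-100],"rotation": [0,0,0],"claw": 60}]}}

```text
clock: 5.9
tool_pos: [0.6577, 0.3049, 0.3052]
orientation: [-179.9, -0.2, -5.0]
force: [1.1, 0.1, 0.2]
opening: 0.0581
gripper_force: 0.0
```

{"name": "arm_command", "arguments": {"steps": [{"translation": [-40,0,-10],"rotation": [0,0,0],"claw": 60},{"translation": [-80,0,-10],"rotation": [0,0,0],"claw": 60},{"translation": [-120,0,-10],"rotation": [0,0,0],"claw": 60},{"translation": [-150,0,-10],"rotation": [0,0,0],"claw": 60},{"translation": [-150,0,-10],"rotation": [0,0,0],"claw": 60}]}}

```text
clock: 6.4
tool_pos: [0.5044, 0.3178, 0.3124]
orientation: [-180.0, 0.0, -4.9]
force: [0.1, -0.1, 1.1]
opening: 0.0601
gripper_force: 0.0
```

```bash
python3 - <<'E'
from h import *
o,p,d=snap('wrist','w2.png');C=cloud('wrist',o,d); np.savez('w2.npz',C=C,p=p,d=d); print(o['tool_pos'],o['orientation'])
# blobs above .05 inside case
c=np.array([.498,.319]);a=np.radians(-5);ax=np.array([np.cos(a),np.sin(a)]);ay=np.array([-ax[1],ax[0]])
X=(C[...,:2]-c)@ax;Y=(C[...,:2]-c)@ay
m=((abs(X)<.075)&(abs(Y)<.122)&(C[...,2]>.05)&(C[...,2]<.1)&(d>0)).astype(np.uint8)
n,L,st,ce=cv2.connectedComponentsWithStats(m)
for i in range(1,n):
    if st[i,4]>40:
        q=L==i;Q=C[q];print(ce[i].round(),st[i,4],'xy',np.median(Q,0).round(4),'local',X[q].mean().round(4),Y[q].mean().round(4),'ztop',np.percentile(Q[:,2],95).round(4),'rgb',p[q].mean(0).round())
# rim
m=(abs(C[...,2]-.078)<.004)&(abs(X)<.11)&(abs(Y)<.16);Q=C[m];print(cv2.minAreaRect((Q[:,:2]*1000).astype(np.float32)))
E
```

```text
[0.50438511 0.31780809 0.31241662] [-1.79952142e+02  2.80406165e-02 -4.86563655e+00]
[352. 162.] 403 xy [0.5288 0.2251 0.0688] local 0.0387 -0.0911 ztop 0.0703 rgb [56. 57. 60.]
[261. 162.] 230 xy [0.5392 0.3433 0.0703] local 0.039 0.0279 ztop 0.0721 rgb [187. 134.  48.]
[305. 162.] 217 xy [0.5336 0.2854 0.0627] local 0.0385 -0.0304 ztop 0.0641 rgb [185. 134.  51.]
[306. 214.] 276 xy [0.4642 0.289  0.0692] local -0.0318 -0.0329 ztop 0.0722 rgb [139. 136. 132.]
[352. 214.] 218 xy [0.4581 0.227  0.0703] local -0.0317 -0.0956 ztop 0.0723 rgb [180. 129.  46.]
[216. 217.] 220 xy [0.4698 0.4131 0.0702] local -0.0362 0.0913 ztop 0.0719 rgb [180. 129.  46.]
[263. 215.] 199 xy [0.4653 0.3488 0.0626] local -0.0355 0.0269 ztop 0.0639 rgb [182. 130.  47.]
((500.234619140625, 317.7320251464844), (269.94512939453125, 175.5713348388672), 85.15270233154297)
```

View pics/w2.png

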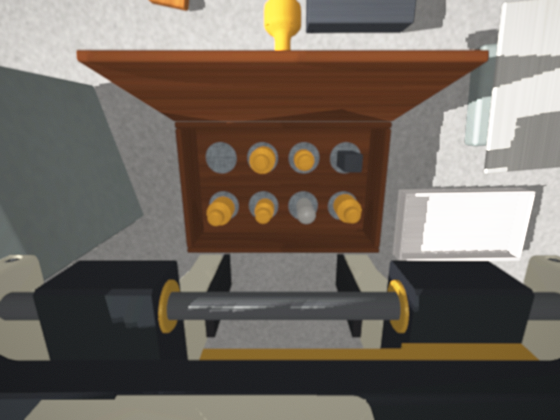

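The picture shows the open case. The stake is at (348,161), in the back right corner place. The punch is at (304,210). There are three big weights (262,160), (222,212), (348,210) and two small ones (304,160), (263,208). Place (221,157) is empty. Next I'll check the finger thickness, the tray and the lid against the stake's tight corner.

```bash
python3 - <<'E'
from h import *
z=np.load('w2.npz');C,p,d=z['C'],z['p'],z['d']; o=ctrl.get_obs()
Rm=R.from_euler('xyz',o['orientation'],degrees=True).as_matrix()
T=(C-o['tool_pos'])@Rm
for z0 in range(-90,6,6):
    m=(d>0)&(T[...,2]>z0/1e3)&(T[...,2]<(z0+6)/1e3)&(abs(T[...,0])<.06)
    for s in(-1,1):
        y=T[...,1][m&(T[...,1]*s>0)]; x=T[...,0][m&(T[...,1]*s>0)]
        if len(y)>5: print(z0,s,len(y),'y',np.percentile(y,[2,50,98]).round(3),'x',np.percentile(x,[2,98]).round(3))
m=(abs(C[...,2]-.004)<.004)&(C[...,1]<.14)&(C[...,1]>-.05)&(C[...,0]<.48)&(p.min(-1)>150);Q=C[m];print('trayfloor',len(Q),cv2.minAreaRect((Q[:,:2]*1000).astype(np.float32)))
m=(abs(C[...,2]-.030)<.003)&(C[...,1]<.17)&(C[...,1]>-.08)&(C[...,0]<.5);Q=C[m];print('rim',len(Q),cv2.minAreaRect((Q[:,:2]*1000).astype(np.float32)))
m=(C[...,2]>.08)&(C[...,2]<.27)&(C[...,0]>.56)&(C[...,1]>.2);Q=C[m];print('lid',len(Q),np.percentile(Q,[2,98],axis=0).round(3))
for zz in(.09,.12,.15,.2,.24):
    q=Q[abs(Q[:,2]-zz)<.01]; print(zz,len(q),np.median(q,0).round(3) if len(q) else '')
E
```

```text
-90 -1 9731 y [-0.063 -0.047 -0.033] x [0.016 0.037]
-90 1 7946 y [0.034 0.048 0.064] x [0.021 0.037]
-84 -1 6793 y [-0.081 -0.033 -0.001] x [0.01  0.037]
-84 1 6285 y [0.001 0.033 0.081] x [0.011 0.037]
-78 -1 2858 y [-0.081 -0.062 -0.025] x [0.003 0.038]
-78 1 2445 y [0.025 0.06  0.082] x [0.008 0.038]
-72 -1 1377 y [-0.086 -0.079 -0.033] x [-0.001  0.038]
-72 1 1219 y [0.034 0.081 0.087] x [0.005 0.038]
-66 -1 263 y [-0.081 -0.033 -0.033] x [-0.008  0.033]
-66 1 197 y [0.034 0.035 0.082] x [-0.003  0.035]
-60 -1 199 y [-0.033 -0.033 -0.033] x [-0.012  0.006]
-60 1 144 y [0.034 0.034 0.035] x [-0.008  0.006]
-54 -1 129 y [-0.033 -0.033 -0.033] x [-0.012  0.002]
-54 1 126 y [0.034 0.034 0.035] x [-0.011  0.002]
-48 -1 248 y [-0.042 -0.032 -0.029] x [-0.012  0.01 ]
-48 1 248 y [0.031 0.033 0.043] x [-0.012  0.01 ]
-42 -1 259 y [-0.044 -0.036 -0.029] x [-0.01  0.01]
-42 1 261 y [0.031 0.038 0.046] x [-0.01  0.01]
-36 -1 287 y [-0.046 -0.037 -0.029] x [0.003 0.01 ]
-36 1 279 y [0.031 0.038 0.048] x [0.005 0.01 ]
-30 -1 209 y [-0.045 -0.037 -0.029] x [0.001 0.01 ]
-30 1 215 y [0.031 0.0
[... 265 characters left out ...]
029] x [-0.008  0.01 ]
-12 1 214 y [0.031 0.035 0.046] x [-0.009  0.01 ]
-6 -1 120 y [-0.043 -0.029 -0.029] x [-0.01  0.01]
-6 1 129 y [0.031 0.031 0.046] x [-0.011  0.01 ]
0 -1 13 y [-0.032 -0.029 -0.029] x [-0.009  0.008]
0 1 9 y [0.031 0.031 0.031] x [-0.005  0.008]
trayfloor 6504 ((398.71148681640625, 40.97722625732422), (181.69020080566406, 162.41629028320312), 89.93756866455078)
rim 962 ((410.79559326171875, 47.667388916015625), (190.40118408203125, 108.8205795288086), 85.97830200195312)
lid 29553 [[0.567 0.207 0.086]
 [0.657 0.573 0.25 ]]
0.09 1786 [0.595 0.562 0.09 ]
0.12 2289 [0.6   0.562 0.12 ]
0.15 2986 [0.605 0.561 0.15 ]
0.2 2675 [0.612 0.332 0.2  ]
0.24 7653 [0.624 0.321 0.248]
```

```bash
python3 - <<'E'
from h import *
print(ctrl.get_obs()['joint_pos'].round(1))
E
```

```text
[ 50.9  10.8  -1.5  -0.  -77.6  34.3]
```

{"name": "arm_command", "arguments": {"steps": [{"translation": [0,0,0],"rotation": [0,0,1.6],"claw": 60},{"translation": [0,0,0],"rotation": [0,0,3.2],"claw": 60},{"translation": [0,0,0],"rotation": [0,0,4.8],"claw": 60},{"translation": [0,0,0],"rotation": [0,0,6.4],"claw": 60},{"translation": [0,0,0],"rotation": [0,0,8],"claw": 60}]}}

```text
clock: 6.95
tool_pos: [0.5083, 0.3176, 0.3107]
orientation: [179.9, -0.0, -45.4]
force: [-0.3, -0.2, -0.3]
opening: 0.0599
gripper_force: 0.0
```

{"name": "arm_command", "arguments": {"steps": [{"translation": [0,0,0],"rotation": [0,0,1.6],"claw": 60},{"translation": [0,0,0],"rotation": [0,0,3.2],"claw": 60},{"translation": [0,0,0],"rotation": [0,0,4.8],"claw": 60},{"translation": [0,0,0],"rotation": [0,0,6.4],"claw": 60},{"translation": [0,0,0],"rotation": [0,0,8],"claw": 60}]}}

```text
clock: 7.45
tool_pos: [0.5083, 0.3176, 0.3107]
orientation: [179.9, -0.1, -85.4]
force: [0.5, -0.2, 0.2]
opening: 0.0603
gripper_force: 0.0
```

{"name": "arm_command", "arguments": {"steps": [{"translation": [0,0,0],"rotation": [0,0,1.6],"claw": 60},{"translation": [0,0,0],"rotation": [0,0,3.2],"claw": 60},{"translation": [0,0,0],"rotation": [0,0,4.8],"claw": 60},{"translation": [0,0,0],"rotation": [0,0,6.4],"claw": 60},{"translation": [0,0,0],"rotation": [0,0,8],"claw": 60}]}}

```text
clock: 7.95
tool_pos: [0.5083, 0.3176, 0.3107]
orientation: [180.0, -0.1, -125.4]
force: [0.4, 0.4, -0.1]
opening: 0.0602
gripper_force: 0.0
```

{"name": "arm_command", "arguments": {"steps": [{"translation": [0,0,0],"rotation": [0,0,1.6],"claw": 60},{"translation": [0,0,0],"rotation": [0,0,3.2],"claw": 60},{"translation": [0,0,0],"rotation": [0,0,4.8],"claw": 60},{"translation": [0,0,0],"rotation": [0,0,6.4],"claw": 60},{"translation": [0,0,0],"rotation": [0,0,8],"claw": 60}]}}

```text
clock: 8.45
tool_pos: [0.5083, 0.3176, 0.3107]
orientation: [-179.9, -0.1, -165.4]
force: [-0.7, 0.3, -0.1]
opening: 0.0603
gripper_force: 0.0
```

{"name": "arm_command", "arguments": {"steps": [{"translation": [0,0,0],"rotation": [0,0,1.6],"claw": 60},{"translation": [0,0,0],"rotation": [0,0,3.2],"claw": 50},{"translation": [0,0,0],"rotation": [0,0,4],"claw": 40},{"translation": [0,0,0],"rotation": [0,0,4],"claw": 40}]}}

```text
clock: 8.85
tool_pos: [0.5082, 0.3177, 0.3108]
orientation: [-179.9, -0.1, 174.9]
force: [-0.3, -0.3, 0.1]
opening: 0.0424
gripper_force: 0.0
```

{"name": "arm_command", "arguments": {"steps": [{"translation": [15,-13,30],"rotation": [0,0,0],"claw": 40},{"translation": [39,-33,70],"rotation": [0,0,0],"claw": 40},{"translation": [39,-33,110],"rotation": [0,0,0],"claw": 40},{"translation": [39,-33,130],"rotation": [0,0,0],"claw": 40},{"translation": [39,-33,130],"rotation": [0,0,0],"claw": 40}]}}

```text
clock: 9.35
tool_pos: [0.4648, 0.2868, 0.1784]
orientation: [-179.7, -0.2, 175.1]
force: [-0.3, -0.1, -0.2]
opening: 0.0397
gripper_force: 0.0
```

```bash
cat >> h.py <<'E'
CC=np.array([.500,.3177]);AX=np.array([.9963,-.0857]);AY=np.array([.0857,.9963])
def tops(C,d,p,zmin=.055,zmax=.085):
    """blobs sticking up inside the case: case-frame x,y of the topmost 6 mm"""
    X=(C[...,:2]-CC)@AX;Y=(C[...,:2]-CC)@AY
    m=((abs(X)<.07)&(abs(Y)<.12)&(C[...,2]>zmin)&(C[...,2]<zmax)&(d>0)).astype(np.uint8)
    n,L,st,ce=cv2.connectedComponentsWithStats(m)
    for i in range(1,n):
        if st[i,4]>60:
            q=L==i; zt=np.percentile(C[q][:,2],95); q&=C[...,2]>zt-.006
            (c,s,a)=cv2.minAreaRect(np.c_[X[q],Y[q]].astype(np.float32)*1000)
            print(ce[i].round(),q.sum(),'case xy mm',np.round(c,1),'size',np.round(s,1),round(a),'ztop',zt.round(4),'rgb',p[q].mean(0).round())
E
python3 - <<'E'
from h import *
o,p,d=snap('wrist','w3.png');C=cloud('wrist',o,d);print(o['tool_pos'],o['orientation'],o['joint_pos'].round(1))
X=(o['tool_pos'][:2]-CC);print('tcp case',X@AX,X@AY)
tops(C,d,p)
E
```

```text
[0.46476071 0.28684019 0.17842178] [-179.72610334   -0.22326723  175.08409627] [  52.2   10.8  -19.3   -0.   -60.2 -147.1]
tcp case -0.032464214314632735 -0.033765635255087974
[287. 209.] 444 case xy mm [-37.9 -31.5] size [21.6 21.8] 14 ztop 0.0724 rgb [121. 119. 115.]
[351. 205.] 411 case xy mm [-40.3  29.2] size [20.7 20.8] 63 ztop 0.0641 rgb [155. 110.  38.]
[424. 206.] 457 case xy mm [-40.6  94.1] size [21.  20.7] 3 ztop 0.0719 rgb [152. 107.  37.]
[218. 210.] 435 case xy mm [-36.9 -94.7] size [21.2 20.6] 89 ztop 0.0721 rgb [156. 109.  38.]
[289. 277.] 345 case xy mm [ 34.4 -28.5] size [20.8 20.8] 42 ztop 0.0641 rgb [153. 108.  37.]
```

The punch sits at case (-38,-31.5). I'll correct by (+5,+2), go down and grip.

{"name": "arm_command", "arguments": {"steps": [{"translation": [5,2,20],"rotation": [0,0,0],"claw": 40},{"translation": [5,2,60],"rotation": [0,0,0],"claw": 40},{"translation": [5,2,100],"rotation": [0,0,0],"claw": 40},{"translation": [5,2,138],"rotation": [0,0,0],"claw": 40},{"translation": [5,2,138],"rotation": [0,0,0],"claw": 40}]}}

```text
clock: 9.9
tool_pos: [0.46, 0.2894, 0.0406]
orientation: [-179.7, -0.2, 175.0]
force: [0.2, -0.0, -0.3]
opening: 0.04
gripper_force: 0.0
```

{"name": "arm_command", "arguments": {"steps": [{"translation": [0,0,0],"rotation": [0,0,0],"claw": 10},{"translation": [0,0,0],"rotation": [0,0,0],"claw": 10},{"translation": [0,0,0],"rotation": [0,0,0],"claw": 10},{"translation": [0,0,0],"rotation": [0,0,0],"claw": 10}]}}

```text
clock: 10.3
tool_pos: [0.4625, 0.2921, 0.0459]
orientation: [179.8, 0.2, 175.0]
force: [-0.5, -1.6, 8.1]
opening: 0.0239
gripper_force: 30.0
```

{"name": "arm_command", "arguments": {"steps": [{"translation": [0,0,-20],"rotation": [0,0,0],"claw": 10},{"translation": [0,0,-50],"rotation": [0,0,0],"claw": 10},{"translation": [0,0,-85],"rotation": [0,0,0],"claw": 10},{"translation": [0,0,-110],"rotation": [0,0,0],"claw": 10},{"translation": [0,0,-110],"rotation": [0,0,0],"claw": 10}]}}

```text
clock: 10.8
tool_pos: [0.4629, 0.2927, 0.1585]
orientation: [179.6, 0.3, 175.0]
force: [-0.3, 1.3, -2.2]
opening: 0.024
gripper_force: 29.9
```

The punch is held at 24 mm. I'm carrying it to the tray at (0.425,0.09).

{"name": "arm_command", "arguments": {"steps": [{"translation": [4,-45,0],"rotation": [0,0,0],"claw": 10},{"translation": [8,-90,0],"rotation": [0,0,0],"claw": 10},{"translation": [13,-135,0],"rotation": [0,0,0],"claw": 10},{"translation": [17,-175,0],"rotation": [0,0,0],"claw": 10},{"translation": [20,-206,0],"rotation": [0,0,0],"claw": 10}]}}

```text
clock: 11.3
tool_pos: [0.4219, 0.0853, 0.1534]
orientation: [180.0, -0.0, 175.0]
force: [0.9, 0.4, -1.7]
opening: 0.0242
gripper_force: 29.9
```

{"name": "arm_command", "arguments": {"steps": [{"translation": [0,0,0],"rotation": [0,0,0],"claw": 10},{"translation": [0,0,40],"rotation": [0,0,0],"claw": 10},{"translation": [0,0,80],"rotation": [0,0,0],"claw": 10},{"translation": [0,0,105],"rotation": [0,0,0],"claw": 10},{"translation": [0,0,112],"rotation": [0,0,0],"claw": 10}]}}

```text
clock: 11.8
tool_pos: [0.423, 0.0866, 0.0408]
orientation: [-179.8, -0.1, 175.1]
force: [-5.4, -9.4, 47.6]
opening: 0.0239
gripper_force: 30.2
```

{"name": "arm_command", "arguments": {"steps": [{"translation": [0,0,0],"rotation": [0,0,0],"claw": 10},{"translation": [0,0,0],"rotation": [0,0,0],"claw": 10}]}}

```text
clock: 12.0
tool_pos: [0.4236, 0.0879, 0.0419]
orientation: [180.0, 0.0, 175.0]
force: [0.2, 0.7, -1.8]
opening: 0.0239
gripper_force: 29.9
```

{"name": "arm_command", "arguments": {"steps": [{"translation": [0,0,0],"rotation": [0,0,0],"claw": 45},{"translation": [0,0,0],"rotation": [0,0,0],"claw": 45},{"translation": [0,0,-40],"rotation": [0,0,0],"claw": 45},{"translation": [0,0,-80],"rotation": [0,0,0],"claw": 45},{"translation": [0,0,-125],"rotation": [0,0,0],"claw": 40}]}}

```text
clock: 12.5
tool_pos: [0.4228, 0.0872, 0.168]
orientation: [-180.0, -0.0, 175.0]
force: [0.6, 0.7, -0.3]
opening: 0.0417
gripper_force: 0.0
```

{"name": "arm_command", "arguments": {"steps": [{"translation": [-20,33,0],"rotation": [0,0,0],"claw": 36},{"translation": [-45,70,0],"rotation": [0,0,0],"claw": 34},{"translation": [-70,110,0],"rotation": [0,0,0],"claw": 33},{"translation": [-92,145,0],"rotation": [0,0,0],"claw": 33},{"translation": [-92,145,0],"rotation": [0,0,0],"claw": 33}]}}

```text
clock: 13.0
tool_pos: [0.5304, 0.2276, 0.1662]
orientation: [180.0, 0.1, 175.1]
force: [-0.6, -1.6, -0.3]
opening: 0.0329
gripper_force: 0.0
```

```bash
python3 - <<'E'
from h import *
o,p,d=snap('wrist','w4.png');C=cloud('wrist',o,d);print(o['tool_pos'],o['orientation'],o['opening'])
X=(o['tool_pos'][:2]-CC);print('tcp case',X@AX,X@AY)
tops(C,d,p)
XX=(C[...,:2]-CC)@AX;YY=(C[...,:2]-CC)@AY
m=(abs(C[...,2]-.078)<.003)&(abs(XX)<.12)&(YY>-.16)&(YY<-.1)&(d>0)
print('wall y',len(YY[m]),np.percentile(YY[m],[1,50,99]).round(4))
m=(C[...,2]<.072)&(C[...,2]>.062)&(abs(XX-.036)<.03)&(abs(YY+.09)<.03)&(p.max(-1)<90)
print(m.sum(),cv2.minAreaRect(np.c_[XX[m],YY[m]].astype(np.float32)*1000),C[m].mean(0))
E
```

```text
[0.53042327 0.22757919 0.16615228] [1.79980103e+02 7.29153128e-02 1.75108138e+02] 0.03292532540935623
tcp case 0.03803405414557972 -0.08718008670065051
[423. 126.] 573 case xy mm [-40.   28.8] size [21.  20.6] 90 ztop 0.0641 rgb [146. 102.  36.]
[506. 126.] 650 case xy mm [-40.3  93.5] size [21.1 21.1] 63 ztop 0.0718 rgb [139.  97.  33.]
[274. 131.] 583 case xy mm [-36.4 -94.8] size [21.3 20.8] 46 ztop 0.0721 rgb [156. 110.  38.]
[279. 214.] 743 case xy mm [ 34.8 -90.8] size [24.  23.4] 90 ztop 0.0701 rgb [46. 46. 49.]
[348. 212.] 443 case xy mm [ 34.7 -29. ] size [21.  20.8] 72 ztop 0.0638 rgb [148. 104.  36.]
[416. 215.] 490 case xy mm [35.4 29.7] size [21.3 21.1] 79 ztop 0.0719 rgb [146. 102.  36.]
wall y 2333 [-0.1335 -0.1285 -0.1009]
753 ((34.6612548828125, -90.82225036621094), (23.734344482421875, 24.0352725982666), 0.05425284057855606) [0.52620192 0.22431227 0.06875016]
```

View pics/w4.png

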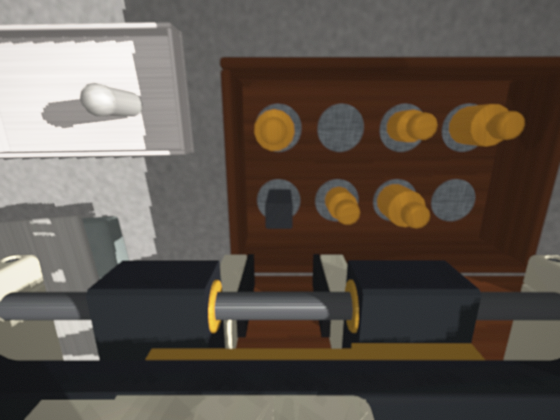

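The punch stands in the tray at (100,98). The stake is at case (34.7,-90.8), square to the case. I'll approach in two stages with a 33 mm opening.

{"name": "arm_command", "arguments": {"steps": [{"translation": [3,-3,30],"rotation": [0,0,0],"claw": 33},{"translation": [3,-3,60],"rotation": [0,0,0],"claw": 33},{"translation": [3,-3,72],"rotation": [0,0,0],"claw": 33},{"translation": [3,-3,72],"rotation": [0,0,0],"claw": 33},{"translation": [3,-3,72],"rotation": [0,0,0],"claw": 33}]}}

```text
clock: 13.55
tool_pos: [0.5249, 0.2214, 0.0957]
orientation: [180.0, 0.1, 175.0]
force: [-0.3, -0.1, 1.5]
opening: 0.033
gripper_force: 0.0
```

```bash
python3 - <<'E'
from h import *
o=ctrl.get_obs();X=(o['tool_pos'][:2]-CC);print('tcp case',X@AX,X@AY,o['tool_pos'],o['opening'],o['orientation'])
E
```

```text
tcp case 0.033078732951382896 -0.0938495293257833 [0.52491448 0.22135884 0.09569554] 0.03301865143339461 [1.79974687e+02 5.76098578e-02 1.75015380e+02]
```

{"name": "arm_command", "arguments": {"steps": [{"translation": [-1.5,3.5,0],"rotation": [0,0,0],"claw": 33},{"translation": [-1.5,3.5,10],"rotation": [0,0,0],"claw": 33},{"translation": [-1.5,3.5,25],"rotation": [0,0,0],"claw": 33},{"translation": [-1.5,3.5,42],"rotation": [0,0,0],"claw": 33},{"translation": [-1.5,3.5,50],"rotation": [0,0,0],"claw": 33}]}}

```text
clock: 14.05
tool_pos: [0.5258, 0.2244, 0.0434]
orientation: [-180.0, -0.0, 175.0]
force: [0.0, 3.4, 2.8]
opening: 0.0332
gripper_force: 2.0
```

{"name": "arm_command", "arguments": {"steps": [{"translation": [0,0,0],"rotation": [0,0,0],"claw": 10},{"translation": [0,0,0],"rotation": [0,0,0],"claw": 10},{"translation": [0,0,0],"rotation": [0,0,0],"claw": 10}]}}

```text
clock: 14.35
tool_pos: [0.5262, 0.2246, 0.045]
orientation: [180.0, 0.0, 175.0]
force: [0.2, -0.8, -2.8]
opening: 0.0235
gripper_force: 30.0
```

{"name": "arm_command", "arguments": {"steps": [{"translation": [0,0,-10],"rotation": [0,0,0],"claw": 10},{"translation": [0,0,-40],"rotation": [0,0,0],"claw": 10},{"translation": [0,0,-80],"rotation": [0,0,0],"claw": 10},{"translation": [0,0,-110],"rotation": [0,0,0],"claw": 10},{"translation": [0,0,-110],"rotation": [0,0,0],"claw": 10}]}}

```text
clock: 14.85
tool_pos: [0.5286, 0.2261, 0.1606]
orientation: [179.7, 0.4, 175.0]
force: [-0.1, -0.3, -1.7]
opening: 0.0239
gripper_force: 30.0
```

{"name": "arm_command", "arguments": {"steps": [{"translation": [19,-43,0],"rotation": [0,0,0],"claw": 10},{"translation": [37,-86,0],"rotation": [0,0,0],"claw": 10},{"translation": [56,-130,0],"rotation": [0,0,0],"claw": 10},{"translation": [75,-172,0],"rotation": [0,0,0],"claw": 10},{"translation": [93,-213,0],"rotation": [0,0,0],"claw": 10}]}}

```text
clock: 15.35
tool_pos: [0.4133, 0.0188, 0.1547]
orientation: [180.0, 0.0, 175.0]
force: [0.7, -0.5, -2.3]
opening: 0.024
gripper_force: 30.0
```

{"name": "arm_command", "arguments": {"steps": [{"translation": [0,0,0],"rotation": [0,0,0],"claw": 10},{"translation": [0,0,40],"rotation": [0,0,0],"claw": 10},{"translation": [0,0,80],"rotation": [0,0,0],"claw": 10},{"translation": [0,0,100],"rotation": [0,0,0],"claw": 10},{"translation": [0,0,100],"rotation": [0,0,0],"claw": 10}]}}

```text
clock: 15.85
tool_pos: [0.4129, 0.0195, 0.0525]
orientation: [-179.8, -0.3, 175.0]
force: [1.2, -0.4, -1.6]
opening: 0.024
gripper_force: 30.0
```

{"name": "arm_command", "arguments": {"steps": [{"translation": [0,0,5],"rotation": [0,0,0],"claw": 10},{"translation": [0,0,9],"rotation": [0,0,0],"claw": 10},{"translation": [0,0,9],"rotation": [0,0,0],"claw": 10},{"translation": [0,0,9],"rotation": [0,0,0],"claw": 42},{"translation": [0,0,9],"rotation": [0,0,0],"claw": 42}]}}

```text
clock: 16.35
tool_pos: [0.4157, 0.0208, 0.0463]
orientation: [180.0, 0.1, 175.0]
force: [-0.4, -0.5, -0.1]
opening: 0.0348
gripper_force: 0.0
```

{"name": "arm_command", "arguments": {"steps": [{"translation": [0,0,-30],"rotation": [0,0,0],"claw": 45},{"translation": [0,0,-70],"rotation": [0,0,0],"claw": 45},{"translation": [0,0,-115],"rotation": [0,0,0],"claw": 50},{"translation": [0,0,-160],"rotation": [0,0,0],"claw": 50},{"translation": [0,0,-205],"rotation": [0,0,-1],"claw": 50}]}}

```text
clock: 16.85
tool_pos: [0.4147, 0.0203, 0.2533]
orientation: [180.0, 0.1, -180.0]
force: [1.3, 1.0, -1.2]
opening: 0.0499
gripper_force: 0.0
```

```bash
python3 - <<'E'
from h import *
o,p,d=snap('wrist','w5.png');C=cloud('wrist',o,d);print(o['tool_pos'],o['orientation'])
a=np.radians(-4);c=np.array([.411,.048]);X=(C[...,:2]-c)@[np.cos(a),np.sin(a)];Y=(C[...,:2]-c)@[-np.sin(a),np.cos(a)]
m=((abs(X)<.05)&(abs(Y)<.09)&(C[...,2]>.012)&(C[...,2]<.09)&(d>0)).astype(np.uint8)
n,L,st,ce=cv2.connectedComponentsWithStats(m)
for i in range(1,n):
    if st[i,4]>40: q=L==i;print(ce[i].round(),st[i,4],X[q].mean().round(3),Y[q].mean().round(3),C[q].mean(0).round(3),'ztop',C[q][:,2].max().round(3),p[q].mean(0).round())
E
```

```text
[0.41468975 0.02026605 0.25330033] [ 1.79953600e+02  9.43412961e-02 -1.79962645e+02]
[284. 193.] 546 0.004 -0.027 [0.413 0.021 0.058] ztop 0.067 [61. 63. 66.]
[336. 196.] 501 0.003 0.035 [0.416 0.083 0.056] ztop 0.069 [129. 127. 123.]
[302. 222.] 577 0.049 0.001 [0.46  0.045 0.022] ztop 0.031 [127. 123. 120.]
```

{"name": "arm_command", "arguments": {"steps": [{"translation": [-10,-40,0],"rotation": [0,0,0],"claw": 60},{"translation": [-20,-80,0],"rotation": [0,0,0],"claw": 60},{"translation": [-30,-120,0],"rotation": [0,0,0],"claw": 60},{"translation": [-40,-160,0],"rotation": [0,0,0],"claw": 60},{"translation": [-50,-200,0],"rotation": [0,0,0],"claw": 60}]}}

```text
clock: 17.4
tool_pos: [0.4653, -0.1813, 0.2513]
orientation: [-180.0, 0.1, -180.0]
force: [0.9, 1.2, 0.4]
opening: 0.0599
gripper_force: 0.0
```

{"name": "arm_command", "arguments": {"steps": [{"translation": [-3,-40,0],"rotation": [0,0,0],"claw": 60},{"translation": [-6,-80,0],"rotation": [0,0,0],"claw": 60},{"translation": [-8,-120,0],"rotation": [0,0,0],"claw": 60},{"translation": [-10,-150,0],"rotation": [0,0,0],"claw": 60},{"translation": [-10,-150,0],"rotation": [0,0,0],"claw": 60}]}}

```text
clock: 17.9
tool_pos: [0.4748, -0.3326, 0.2501]
orientation: [-180.0, -0.0, 179.8]
force: [0.4, 0.4, -0.9]
opening: 0.0598
gripper_force: 0.0
```

```bash
cat >> h.py <<'E'
def bosses(C,d,p):
    """orange castings: position of the boss top"""
    h=cv2.cvtColor(p,cv2.COLOR_RGB2HSV)
    m=((h[...,0]<14)&(h[...,1]>120)&(h[...,2]>40)&(C[...,2]>.004)&(C[...,2]<.16)&(d>0)&(C[...,1]<-.08)&(C[...,0]<.75)).astype(np.uint8)
    n,L,st,ce=cv2.connectedComponentsWithStats(m)
    for i in range(1,n):
        if st[i,4]>80:
            q=L==i; Q=C[q]; zt=np.percentile(Q[:,2],97); T=Q[Q[:,2]>zt-.004]
            c,s,_=cv2.minAreaRect(T[:,:2].astype(np.float32)*1000); b=cv2.minAreaRect(Q[:,:2].astype(np.float32)*1000)
            print(ce[i].round(),st[i,4],'boss',np.round(c,1),np.round(s,1),'ztop',zt.round(4),'base',np.round(b[0],1),np.round(b[1],1),round(b[2]))
E
python3 - <<'E'
from h import *
o,p,d=snap('wrist','w6.png');C=cloud('wrist',o,d);print(o['tool_pos'],o['orientation'],o['joint_pos'].round(1))
bosses(C,d,p)
E
```

```text
[ 0.47477368 -0.33261826  0.25014766] [-1.79972319e+02 -4.20573781e-02  1.79820357e+02] [-15.7  10.8  -9.6   0.  -69.6 -74.5]
[275. 117.] 1621 boss [ 386.9 -342.7] [23.8 25.8] ztop 0.048 base [ 387.  -342.6] [56.2 55.8] 90
[244. 199.] 1673 boss [ 487.8 -385.2] [25.8 25.8] ztop 0.0559 base [ 487.9 -385.1] [43.9 61.9] 40
[270. 263.] 1670 boss [ 584. -352.] [26.6 26.8] ztop 0.0519 base [ 584.1 -352.2] [67.6 65.5] 0
[280. 330.] 641 boss [ 675.  -337.6] [41.  12.4] ztop 0.0583 base [ 678.5 -338. ] [49.4 26.1] 86
```

View pics/w6.png

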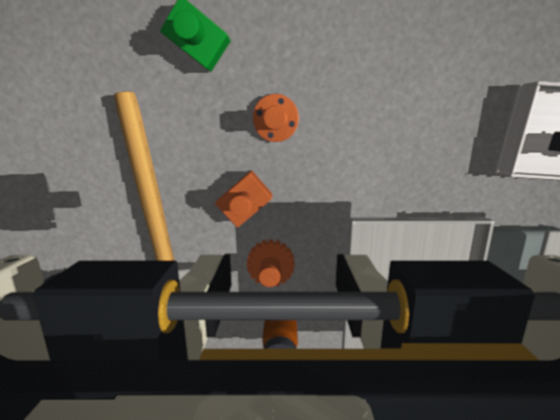

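The bronze flange is at (275,117), the housing at (244,199), and the gear at (270,263). The green block at (195,35) and the jar behind are not wanted. Both strays stand in the tray. I'm turning the fingers to close along x, for pan clearance, and going over the gear.

{"name": "arm_command", "arguments": {"steps": [{"translation": [0,0,0],"rotation": [0,0,-1.6],"claw": 60},{"translation": [0,0,0],"rotation": [0,0,-3.2],"claw": 60},{"translation": [0,0,0],"rotation": [0,0,-4.8],"claw": 60},{"translation": [0,0,0],"rotation": [0,0,-6.4],"claw": 60},{"translation": [0,0,0],"rotation": [0,0,-8],"claw": 60}]}}

```text
clock: 18.45
tool_pos: [0.475, -0.3285, 0.2511]
orientation: [-180.0, 0.0, -139.6]
force: [0.2, -0.2, -0.6]
opening: 0.0603
gripper_force: 0.0
```

{"name": "arm_command", "arguments": {"steps": [{"translation": [0,0,0],"rotation": [0,0,-1.6],"claw": 60},{"translation": [0,0,0],"rotation": [0,0,-3.2],"claw": 60},{"translation": [0,0,0],"rotation": [0,0,-4.8],"claw": 60},{"translation": [0,0,0],"rotation": [0,0,-6.4],"claw": 60},{"translation": [0,0,0],"rotation": [0,0,-8],"claw": 60}]}}

```text
clock: 18.95
tool_pos: [0.4751, -0.3285, 0.2511]
orientation: [-180.0, 0.0, -99.6]
force: [-0.1, 0.5, 0.1]
opening: 0.0603
gripper_force: 0.0
```

{"name": "arm_command", "arguments": {"steps": [{"translation": [0,0,0],"rotation": [0,0,-1],"claw": 60},{"translation": [0,0,0],"rotation": [0,0,-2],"claw": 60},{"translation": [0,0,0],"rotation": [0,0,-2],"claw": 60}]}}

```text
clock: 19.25
tool_pos: [0.4751, -0.3286, 0.2511]
orientation: [-180.0, -0.0, -89.9]
force: [-0.5, 0.2, -0.3]
opening: 0.0599
gripper_force: 0.0
```

{"name": "arm_command", "arguments": {"steps": [{"translation": [6,-36,30],"rotation": [0,0,0],"claw": 50},{"translation": [12,-72,70],"rotation": [0,0,0],"claw": 50},{"translation": [19,-109,110],"rotation": [0,0,0],"claw": 50},{"translation": [19,-109,130],"rotation": [0,0,0],"claw": 50},{"translation": [19,-109,130],"rotation": [0,0,0],"claw": 50}]}}

```text
clock: 19.75
tool_pos: [0.5824, -0.3468, 0.1154]
orientation: [179.6, 0.2, -90.1]
force: [-1.5, -0.3, -0.4]
opening: 0.0499
gripper_force: 0.0
```

```bash
python3 - <<'E'
from h import *
o,p,d=snap('wrist','w7.png');C=cloud('wrist',o,d);print(o['tool_pos'],o['orientation'],o['joint_pos'].round(1))
bosses(C,d,p)
E
```

```text
[ 0.5823544  -0.34680776  0.11543564] [ 1.79561842e+02  1.76154601e-01 -9.01226406e+01] [-14.4  25.7  -6.5  -0.1 -58.3  14.3]
[394. 173.] 4455 boss [ 488.7 -386.1] [26.  25.9] ztop 0.0558 base [ 488.5 -386. ] [43.8 62.4] 40
[279. 210.] 4282 boss [ 584.9 -352.8] [27.3 27. ] ztop 0.0518 base [ 585.2 -353. ] [66.9 67.3] 5
[501. 220.] 3598 boss [ 387.4 -343.5] [24.7 27. ] ztop 0.0477 base [ 390.  -344.8] [56.5 52.5] 68
[165. 221.] 1927 boss [ 679.8 -350.4] [14.6 42.8] ztop 0.0592 base [ 681.7 -347.6] [26.8 49.8] 41
```

{"name": "arm_command", "arguments": {"steps": [{"translation": [5,-1,20],"rotation": [0,0,0],"claw": 50},{"translation": [5,-1,50],"rotation": [0,0,0],"claw": 50},{"translation": [5,-1,80],"rotation": [0,0,0],"claw": 50},{"translation": [5,-1,97],"rotation": [0,0,0],"claw": 50},{"translation": [5,-1,97],"rotation": [0,0,0],"claw": 50}]}}

```text
clock: 20.3
tool_pos: [0.584, -0.3531, 0.0238]
orientation: [179.9, 0.0, -90.1]
force: [-0.9, 0.1, -0.2]
opening: 0.0498
gripper_force: 0.0
```

{"name": "arm_command", "arguments": {"steps": [{"translation": [0,0,0],"rotation": [0,0,0],"claw": 10},{"translation": [0,0,0],"rotation": [0,0,0],"claw": 10},{"translation": [0,0,0],"rotation": [0,0,0],"claw": 10},{"translation": [0,0,0],"rotation": [0,0,0],"claw": 10}]}}

```text
clock: 20.7
tool_pos: [0.5855, -0.3538, 0.0254]
orientation: [-179.9, -0.0, -90.0]
force: [-2.4, 1.7, 6.7]
opening: 0.0273
gripper_force: 30.0
```

{"name": "arm_command", "arguments": {"steps": [{"translation": [0,0,-20],"rotation": [0,0,0],"claw": 10},{"translation": [0,0,-60],"rotation": [0,0,0],"claw": 10},{"translation": [0,0,-100],"rotation": [0,0,0],"claw": 10},{"translation": [0,0,-140],"rotation": [0,0,0],"claw": 10},{"translation": [0,0,-140],"rotation": [0,0,0],"claw": 10}]}}

```text
clock: 21.2
tool_pos: [0.5878, -0.3549, 0.1704]
orientation: [-179.5, -0.2, -90.0]
force: [0.8, -0.4, -5.0]
opening: 0.027
gripper_force: 30.0
```

{"name": "arm_command", "arguments": {"steps": [{"translation": [-38,-13,-5],"rotation": [0,0,0],"claw": 10},{"translation": [-76,-26,-5],"rotation": [0,0,0],"claw": 10},{"translation": [-114,-39,-5],"rotation": [0,0,0],"claw": 10},{"translation": [-152,-52,-5],"rotation": [0,0,0],"claw": 10},{"translation": [-190,-64,-5],"rotation": [0,0,0],"claw": 10}]}}

```text
clock: 21.7
tool_pos: [0.6482, -0.1617, 0.1669]
orientation: [179.9, 0.0, -90.0]
force: [0.0, -0.0, -5.0]
opening: 0.0272
gripper_force: 30.0
```

{"name": "arm_command", "arguments": {"steps": [{"translation": [0,0,0],"rotation": [0,0,0],"claw": 10},{"translation": [0,0,0],"rotation": [0,0,0],"claw": 10},{"translation": [0,0,20],"rotation": [0,0,0],"claw": 10}]}}

```text
clock: 22.0
tool_pos: [0.6501, -0.164, 0.1503]
orientation: [-179.8, -0.0, -90.0]
force: [0.5, -0.7, -5.3]
opening: 0.0272
gripper_force: 30.0
```

```bash
python3 - <<'E'
from h import *
o,p,d=snap('wrist','w8.png');C=cloud('wrist',o,d);print(o['tool_pos'],o['orientation'],o['force'])
m=(C[...,2]>.09)&(C[...,2]<.115)&(C[...,1]<-.1)&(C[...,1]>-.32)&(C[...,0]<.75)&(C[...,0]>.45)&(d>0)&(p.min(-1)>70)
Q=C[m];print(len(Q),np.percentile(Q,[.5,99.5],axis=0).round(3))
for s in('side','scene'):
    snap(s,s+'8.png')
o,p,d=snap('side');C=cloud('side',o,d)
m=(C[...,2]>.104)&(C[...,2]<.113)&(C[...,1]<-.08)&(C[...,1]>-.32)&(C[...,0]<.75)&(C[...,0]>.45)&(d>0)
n,L,st,ce=cv2.connectedComponentsWithStats(m.astype(np.uint8))
for i in range(1,n):
    if st[i,4]>30: Q=C[L==i];print(st[i],Q.min(0).round(3),Q.max(0).round(3))
E
```

```text
[ 0.65014096 -0.16398422  0.15032343] [-1.79788622e+02 -3.10901059e-02 -8.99810950e+01] [ 0.53450682 -0.73034071 -5.31161677]
49999 [[ 0.491 -0.262  0.097]
 [ 0.699 -0.129  0.109]]
[294 199  87  61 353] [ 0.487 -0.263  0.104] [ 0.7   -0.115  0.113]
[304 200  15  11  64] [ 0.57  -0.103  0.104] [ 0.616 -0.08   0.11 ]
```

{"name": "arm_command", "arguments": {"steps": [{"translation": [0,0,8],"rotation": [0,0,0],"claw": 10},{"translation": [0,0,16],"rotation": [0,0,0],"claw": 10},{"translation": [0,0,24],"rotation": [0,0,0],"claw": 10},{"translation": [0,0,32],"rotation": [0,0,0],"claw": 10},{"translation": [0,0,38],"rotation": [0,0,0],"claw": 10}]}}

```text
clock: 22.7
tool_pos: [0.649, -0.1638, 0.1101]
orientation: [-180.0, -0.0, -90.0]
force: [-1.5, -1.0, -1.9]
opening: 0.0273
gripper_force: 30.0
```

{"name": "arm_command", "arguments": {"steps": [{"translation": [0,0,0],"rotation": [0,0,0],"claw": 10},{"translation": [0,0,0],"rotation": [0,0,0],"claw": 10},{"translation": [0,0,0],"rotation": [0,0,0],"claw": 10}]}}

```text
clock: 23.0
tool_pos: [0.6488, -0.1635, 0.1108]
orientation: [180.0, -0.0, -90.0]
force: [-1.4, -0.7, -3.4]
opening: 0.0272
gripper_force: 30.0
```

{"name": "arm_command", "arguments": {"steps": [{"translation": [0,0,2],"rotation": [0,0,0],"claw": 10},{"translation": [0,0,3],"rotation": [0,0,0],"claw": 10},{"translation": [0,0,3],"rotation": [0,0,0],"claw": 32},{"translation": [0,0,3],"rotation": [0,0,0],"claw": 45},{"translation": [0,0,3],"rotation": [0,0,0],"claw": 45}]}}

```text
clock: 23.5
tool_pos: [0.6497, -0.1636, 0.1083]
orientation: [-179.9, -0.0, -90.0]
force: [-0.5, 0.2, 0.7]
opening: 0.0417
gripper_force: 0.0
```

{"name": "arm_command", "arguments": {"steps": [{"translation": [0,0,-30],"rotation": [0,0,0],"claw": 45},{"translation": [0,0,-70],"rotation": [0,0,0],"claw": 45},{"translation": [0,0,-105],"rotation": [0,0,0],"claw": 50},{"translation": [20,20,-105],"rotation": [0,0,0],"claw": 50},{"translation": [60,60,-105],"rotation": [0,0,0],"claw": 50}]}}

```text
clock: 24.0
tool_pos: [0.5956, -0.2181, 0.2141]
orientation: [-179.8, -0.0, -89.8]
force: [0.0, -0.4, -2.2]
opening: 0.05
gripper_force: 0.0
```

{"name": "arm_command", "arguments": {"steps": [{"translation": [40,25,0],"rotation": [0,0,0],"claw": 50},{"translation": [80,50,0],"rotation": [0,0,0],"claw": 50},{"translation": [120,80,0],"rotation": [0,0,0],"claw": 50},{"translation": [155,101,0],"rotation": [0,0,0],"claw": 50},{"translation": [155,101,0],"rotation": [0,0,0],"claw": 50}]}}

```text
clock: 24.5
tool_pos: [0.4902, -0.3774, 0.2132]
orientation: [-180.0, -0.1, -90.2]
force: [1.1, -0.6, 0.4]
opening: 0.0502
gripper_force: 0.0
```

```bash
python3 - <<'E'
from h import *
o,p,d=snap('wrist','w9.png');C=cloud('wrist',o,d);print(o['tool_pos'],o['orientation'],o['force'])
bosses(C,d,p)
E
```

```text
[ 0.49016235 -0.37740672  0.21322172] [-1.79967410e+02 -5.07807050e-02 -9.02341185e+01] [ 1.13474843 -0.56698166  0.42222952]
[284. 188.] 2016 boss [ 488.1 -386.3] [25.2 25.6] ztop 0.0558 base [ 488.3 -386.1] [44.3 61.7] 40
[366. 220.] 1540 boss [ 387.2 -344. ] [25.3 24.4] ztop 0.0477 base [ 389.2 -345.4] [56.5 52.5] 47
[123. 223.] 1224 boss [ 679.9 -347.2] [17.8 41.8] ztop 0.0551 base [ 681.2 -344.6] [28.  49.4] 27
```

{"name": "arm_command", "arguments": {"steps": [{"translation": [7,0,45],"rotation": [0,0,0],"claw": 50},{"translation": [7,0,90],"rotation": [0,0,0],"claw": 50},{"translation": [7,0,135],"rotation": [0,0,0],"claw": 50},{"translation": [7,0,170],"rotation": [0,0,0],"claw": 50},{"translation": [7,0,180],"rotation": [0,0,0],"claw": 50}]}}

```text
clock: 25.05
tool_pos: [0.491, -0.3791, 0.0288]
orientation: [179.7, 0.1, -90.0]
force: [-0.5, -0.1, 0.2]
opening: 0.0503
gripper_force: 0.0
```

{"name": "arm_command", "arguments": {"steps": [{"translation": [0,0,0],"rotation": [0,0,0],"claw": 50},{"translation": [0,0,0],"rotation": [0,0,0],"claw": 10},{"translation": [0,0,0],"rotation": [0,0,0],"claw": 10},{"translation": [0,0,0],"rotation": [0,0,0],"claw": 10},{"translation": [0,0,0],"rotation": [0,0,0],"claw": 10}]}}

```text
clock: 25.55
tool_pos: [0.4921, -0.3811, 0.034]
orientation: [-180.0, -0.0, -90.0]
force: [-4.6, 1.4, 8.2]
opening: 0.0258
gripper_force: 30.0
```

{"name": "arm_command", "arguments": {"steps": [{"translation": [0,0,-20],"rotation": [0,0,0],"claw": 10},{"translation": [0,0,-60],"rotation": [0,0,0],"claw": 10},{"translation": [0,0,-100],"rotation": [0,0,0],"claw": 10},{"translation": [0,0,-135],"rotation": [0,0,0],"claw": 10},{"translation": [0,0,-135],"rotation": [0,0,0],"claw": 10}]}}

```text
clock: 26.05
tool_pos: [0.4955, -0.3824, 0.1739]
orientation: [-179.5, -0.3, -90.0]
force: [1.6, -0.9, -4.1]
opening: 0.0264
gripper_force: 30.0
```

{"name": "arm_command", "arguments": {"steps": [{"translation": [0,0,0],"rotation": [0,0,0],"claw": 10},{"translation": [0,0,0],"rotation": [0,0,0],"claw": 10}]}}

```text
clock: 26.25
tool_pos: [0.4917, -0.3802, 0.1661]
orientation: [179.9, 0.1, -90.0]
force: [0.1, 0.2, -5.1]
opening: 0.0263
gripper_force: 30.0
```

{"name": "arm_command", "arguments": {"steps": [{"translation": [-34,-19,0],"rotation": [0,0,0],"claw": 10},{"translation": [-68,-38,0],"rotation": [0,0,0],"claw": 10},{"translation": [-102,-58,0],"rotation": [0,0,0],"claw": 10},{"translation": [-136,-77,0],"rotation": [0,0,0],"claw": 10},{"translation": [-169,-96,0],"rotation": [0,0,0],"claw": 10}]}}

```text
clock: 26.75
tool_pos: [0.5882, -0.2102, 0.1655]
orientation: [179.8, 0.0, -90.0]
force: [0.4, -0.9, -4.1]
opening: 0.026
gripper_force: 30.0
```

{"name": "arm_command", "arguments": {"steps": [{"translation": [0,0,0],"rotation": [0,0,0],"claw": 10},{"translation": [0,0,0],"rotation": [0,0,0],"claw": 10},{"translation": [0,0,15],"rotation": [0,0,0],"claw": 10},{"translation": [0,0,30],"rotation": [0,0,0],"claw": 10},{"translation": [0,0,42],"rotation": [0,0,0],"claw": 10}]}}

```text
clock: 27.25
tool_pos: [0.5872, -0.2127, 0.1237]
orientation: [179.9, 0.0, -90.1]
force: [-0.9, 0.7, -3.2]
opening: 0.0267
gripper_force: 30.0
```

{"name": "arm_command", "arguments": {"steps": [{"translation": [0,0,0],"rotation": [0,0,0],"claw": 10},{"translation": [0,0,0],"rotation": [0,0,0],"claw": 10},{"translation": [0,0,2],"rotation": [0,0,0],"claw": 10},{"translation": [0,0,4],"rotation": [0,0,0],"claw": 10},{"translation": [0,0,4],"rotation": [0,0,0],"claw": 10}]}}

```text
clock: 27.75
tool_pos: [0.5886, -0.2119, 0.1217]
orientation: [-180.0, 0.0, -90.0]
force: [-0.7, -0.5, -3.9]
opening: 0.0264
gripper_force: 30.0
```

{"name": "arm_command", "arguments": {"steps": [{"translation": [0,0,2],"rotation": [0,0,0],"claw": 10},{"translation": [0,0,4],"rotation": [0,0,0],"claw": 10},{"translation": [0,0,5],"rotation": [0,0,0],"claw": 10},{"translation": [0,0,5],"rotation": [0,0,0],"claw": 10}]}}

```text
clock: 28.15
tool_pos: [0.5885, -0.2119, 0.1164]
orientation: [180.0, -0.0, -90.0]
force: [-0.4, -0.0, -3.3]
opening: 0.0259
gripper_force: 30.0
```

{"name": "arm_command", "arguments": {"steps": [{"translation": [0,0,0],"rotation": [0,0,0],"claw": 32},{"translation": [0,0,0],"rotation": [0,0,0],"claw": 45},{"translation": [0,0,0],"rotation": [0,0,0],"claw": 45},{"translation": [0,0,-30],"rotation": [0,0,0],"claw": 45},{"translation": [0,0,-70],"rotation": [0,0,0],"claw": 45}]}}

```text
clock: 28.65
tool_pos: [0.5874, -0.2117, 0.1856]
orientation: [179.8, 0.0, -90.0]
force: [0.9, -0.5, 0.7]
opening: 0.0448
gripper_force: 0.0
```

{"name": "arm_command", "arguments": {"steps": [{"translation": [20,35,-30],"rotation": [0,0,0],"claw": 50},{"translation": [50,75,-30],"rotation": [0,0,0],"claw": 50},{"translation": [80,115,-30],"rotation": [0,0,0],"claw": 50},{"translation": [110,155,-30],"rotation": [0,0,0],"claw": 50},{"translation": [132,190,-30],"rotation": [0,0,0],"claw": 50}]}}

```text
clock: 29.15
tool_pos: [0.3968, -0.3451, 0.2173]
orientation: [-179.9, -0.0, -90.0]
force: [0.3, -0.4, -0.2]
opening: 0.05
gripper_force: 0.0
```

```bash
python3 - <<'E'
from h import *
o,p,d=snap('wrist','w10.png');C=cloud('wrist',o,d);print(o['tool_pos'],o['orientation'],o['force'])
bosses(C,d,p)
E
```

```text
[ 0.39683686 -0.34507969  0.21730107] [-1.79932028e+02 -4.34161037e-02 -9.00072455e+01] [ 0.27845918 -0.37436974 -0.20524676]
[294. 192.] 1462 boss [ 387.1 -343.8] [24.5 25.1] ztop 0.0478 base [ 383.8 -345.1] [53.7 51.3] 84
[ 42. 197.] 1587 boss [ 678.6 -343.7] [21.7 44.9] ztop 0.0521 base [ 678.4 -344.5] [24.3 50.6] 18
[ 63. 348.] 104 boss [ 637.4 -185.6] [ 5.  20.3] ztop 0.0982 base [ 639.6 -188.2] [12.3 24.9] 33
```

{"name": "arm_command", "arguments": {"steps": [{"translation": [0,11,45],"rotation": [0,0,0],"claw": 50},{"translation": [0,11,90],"rotation": [0,0,0],"claw": 50},{"translation": [0,11,135],"rotation": [0,0,0],"claw": 50},{"translation": [0,11,175],"rotation": [0,0,0],"claw": 50},{"translation": [0,11,195],"rotation": [0,0,0],"claw": 50}]}}

```text
clock: 29.7
tool_pos: [0.3861, -0.3432, 0.0188]
orientation: [179.8, 0.1, -90.0]
force: [-0.2, -0.1, 0.2]
opening: 0.05
gripper_force: 0.0
```

{"name": "arm_command", "arguments": {"steps": [{"translation": [0,0,0],"rotation": [0,0,0],"claw": 50},{"translation": [0,0,0],"rotation": [0,0,0],"claw": 10},{"translation": [0,0,0],"rotation": [0,0,0],"claw": 10},{"translation": [0,0,0],"rotation": [0,0,0],"claw": 10},{"translation": [0,0,0],"rotation": [0,0,0],"claw": 10}]}}

```text
clock: 30.2
tool_pos: [0.3879, -0.3442, 0.0229]
orientation: [-179.9, -0.0, -90.0]
force: [-3.4, 1.3, 7.8]
opening: 0.0254
gripper_force: 30.1
```

{"name": "arm_command", "arguments": {"steps": [{"translation": [0,0,-20],"rotation": [0,0,0],"claw": 10},{"translation": [0,0,-60],"rotation": [0,0,0],"claw": 10},{"translation": [0,0,-100],"rotation": [0,0,0],"claw": 10},{"translation": [0,0,-135],"rotation": [0,0,0],"claw": 10},{"translation": [0,0,-135],"rotation": [0,0,0],"claw": 10}]}}

```text
clock: 30.7
tool_pos: [0.3902, -0.3452, 0.162]
orientation: [-179.5, -0.2, -90.0]
force: [0.7, 0.0, -3.2]
opening: 0.0253
gripper_force: 30.0
```

{"name": "arm_command", "arguments": {"steps": [{"translation": [0,0,0],"rotation": [0,0,0],"claw": 10},{"translation": [0,0,0],"rotation": [0,0,0],"claw": 10}]}}

```text
clock: 30.9
tool_pos: [0.3865, -0.3432, 0.1553]
orientation: [179.9, 0.1, -90.0]
force: [-0.8, 0.3, -3.8]
opening: 0.0253
gripper_force: 30.0
```

{"name": "arm_command", "arguments": {"steps": [{"translation": [-36,-28,0],"rotation": [0,0,0],"claw": 10},{"translation": [-72,-57,0],"rotation": [0,0,0],"claw": 10},{"translation": [-108,-86,0],"rotation": [0,0,0],"claw": 10},{"translation": [-145,-115,0],"rotation": [0,0,0],"claw": 10},{"translation": [-181,-143,0],"rotation": [0,0,0],"claw": 10}]}}

```text
clock: 31.4
tool_pos: [0.5305, -0.1611, 0.1547]
orientation: [179.8, 0.0, -90.0]
force: [1.1, -1.0, -4.1]
opening: 0.0252
gripper_force: 30.0
```

{"name": "arm_command", "arguments": {"steps": [{"translation": [0,0,0],"rotation": [0,0,0],"claw": 10},{"translation": [0,0,0],"rotation": [0,0,0],"claw": 10}]}}

```text
clock: 31.6
tool_pos: [0.53, -0.1617, 0.1545]
orientation: [179.8, 0.0, -89.9]
force: [0.2, 0.3, -4.8]
opening: 0.0252
gripper_force: 30.0
```

```bash
python3 - <<'E'
from h import *
o,p,d=snap('wrist','w11.png');C=cloud('wrist',o,d);print(o['tool_pos'],o['orientation'],o['force'])
bosses(C,d,p)
E
```

```text
[ 0.53003977 -0.16173989  0.15450051] [ 1.79777114e+02  8.90107151e-03 -8.98848078e+01] [ 0.24728765  0.33894898 -4.78921694]
[95. 18.] 2057 boss [ 686.2 -320.6] [31.8  7.3] ztop 0.054 base [ 682.5 -324.4] [45.9 17.6] 30
[196. 159.] 6622 boss [ 588.  -216.9] [25.4 26.7] ztop 0.1378 base [ 593.  -212.5] [57.7 61.2] 41
[123. 230.] 6545 boss [ 648.5 -162.5] [28.3 26.7] ztop 0.1337 base [ 659.7 -160. ] [91.3 63. ] 24
[284. 239.] 2827 boss [ 529.3 -168.3] [31.4 11.5] ztop 0.1579 base [ 529.6 -173.9] [31.8 54.6] 90
```

View pics/w11.png

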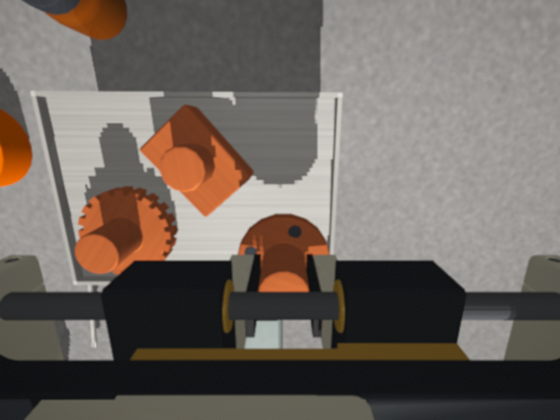

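Gear (110,240) and housing (190,160) stand on the pan with tops at .134 and .138, so it is fully down. The flange hangs over the free area, so I'm lowering it.

{"name": "arm_command", "arguments": {"steps": [{"translation": [0,0,12],"rotation": [0,0,0],"claw": 10},{"translation": [0,0,24],"rotation": [0,0,0],"claw": 10},{"translation": [0,0,36],"rotation": [0,0,0],"claw": 10},{"translation": [0,0,42],"rotation": [0,0,0],"claw": 10},{"translation": [0,0,42],"rotation": [0,0,0],"claw": 10}]}}

```text
clock: 32.15
tool_pos: [0.5296, -0.1632, 0.1131]
orientation: [179.9, 0.0, -90.0]
force: [-0.4, -0.2, -3.0]
opening: 0.0255
gripper_force: 30.0
```

{"name": "arm_command", "arguments": {"steps": [{"translation": [0,0,2],"rotation": [0,0,0],"claw": 10},{"translation": [0,0,4],"rotation": [0,0,0],"claw": 10},{"translation": [0,0,6],"rotation": [0,0,0],"claw": 10},{"translation": [0,0,6],"rotation": [0,0,0],"claw": 10}]}}

```text
clock: 32.55
tool_pos: [0.5306, -0.1628, 0.1085]
orientation: [-180.0, 0.0, -90.0]
force: [0.8, 1.0, -4.1]
opening: 0.0255
gripper_force: 30.0
```

{"name": "arm_command", "arguments": {"steps": [{"translation": [0,0,2],"rotation": [0,0,0],"claw": 10},{"translation": [0,0,3],"rotation": [0,0,0],"claw": 10},{"translation": [0,0,3],"rotation": [0,0,0],"claw": 30},{"translation": [0,0,3],"rotation": [0,0,0],"claw": 45},{"translation": [0,0,3],"rotation": [0,0,0],"claw": 45}]}}

```text
clock: 33.05
tool_pos: [0.5311, -0.1629, 0.1061]
orientation: [-179.9, -0.0, -90.0]
force: [-0.2, 0.0, 0.0]
opening: 0.0408
gripper_force: 0.0
```

{"name": "arm_command", "arguments": {"steps": [{"translation": [0,0,-30],"rotation": [0,0,0],"claw": 45},{"translation": [0,0,-70],"rotation": [0,0,0],"claw": 45},{"translation": [0,0,-110],"rotation": [0,0,0],"claw": 40},{"translation": [0,0,-150],"rotation": [0,0,0],"claw": 40},{"translation": [0,0,-190],"rotation": [0,0,0],"claw": 40}]}}

```text
clock: 33.55
tool_pos: [0.5305, -0.163, 0.2978]
orientation: [-179.9, -0.0, -90.0]
force: [1.3, 0.5, -1.3]
opening: 0.0399
gripper_force: 0.0
```

```bash
python3 - <<'E'
from h import *
o,p,d=snap('wrist','w12.png');C=cloud('wrist',o,d);print(o['tool_pos'],o['orientation'],o['force'])
bosses(C,d,p)
E
```

```text
[ 0.53045668 -0.16295236  0.29784254] [-1.79936529e+02 -8.84180735e-03 -8.99939118e+01] [ 1.2882473   0.46937672 -1.28197802]
[164.  50.] 891 boss [ 679.7 -330.3] [42.9 15.1] ztop 0.0633 base [ 682.5 -333.4] [49.9 28.9] 59
[232. 148.] 2280 boss [ 587.8 -216.8] [26.1 25.9] ztop 0.1379 base [ 592.1 -216.3] [51.2 65.9] 41
[185. 194.] 2465 boss [ 648.2 -162.9] [27.2 26.8] ztop 0.1338 base [ 651.6 -159.5] [76.4 71.1] 26
[140. 201.] 221 boss [ 737.5 -137.4] [91.3 12.1] ztop 0.0252 base [ 741.1 -137.8] [92.2 14.6] 89
[283. 194.] 1624 boss [ 530.  -162.6] [25.2 25.1] ztop 0.1299 base [ 530.1 -159.7] [60.7 55.5] 89
```

{"name": "arm_command", "arguments": {"steps": [{"translation": [-45,7,0],"rotation": [0,0,0],"claw": 40},{"translation": [-90,14,0],"rotation": [0,0,0],"claw": 40},{"translation": [-135,21,0],"rotation": [0,0,0],"claw": 40},{"translation": [-180,28,0],"rotation": [0,0,0],"claw": 40},{"translation": [-225,35,0],"rotation": [0,0,0],"claw": 40}]}}

```text
clock: 34.1
tool_pos: [0.4951, 0.0637, 0.296]
orientation: [-179.9, 0.0, -90.0]
force: [1.1, 0.1, -0.2]
opening: 0.0403
gripper_force: 0.0
```

{"name": "arm_command", "arguments": {"steps": [{"translation": [-45,7,0],"rotation": [0,0,0],"claw": 36},{"translation": [-90,14,0],"rotation": [0,0,0],"claw": 36},{"translation": [-135,20,0],"rotation": [0,0,0],"claw": 36},{"translation": [-180,30,0],"rotation": [0,0,0],"claw": 36},{"translation": [-225,35,0],"rotation": [0,0,0],"claw": 36}]}}

```text
clock: 34.6
tool_pos: [0.4598, 0.289, 0.2961]
orientation: [-179.9, 0.1, -90.0]
force: [1.8, -0.3, 0.3]
opening: 0.0361
gripper_force: 0.0
```

{"name": "arm_command", "arguments": {"steps": [{"translation": [0,0,0],"rotation": [0,0,1.6],"claw": 36},{"translation": [0,0,0],"rotation": [0,0,3.2],"claw": 36},{"translation": [0,0,0],"rotation": [0,0,4.8],"claw": 36},{"translation": [0,0,0],"rotation": [0,0,6.4],"claw": 36},{"translation": [0,0,0],"rotation": [0,0,8],"claw": 36}]}}

```text
clock: 35.1
tool_pos: [0.4607, 0.2873, 0.2957]
orientation: [-180.0, 0.0, -130.3]
force: [-1.3, 0.4, 0.1]
opening: 0.0362
gripper_force: 0.0
```

{"name": "arm_command", "arguments": {"steps": [{"translation": [0,0,0],"rotation": [0,0,1.6],"claw": 36},{"translation": [0,0,0],"rotation": [0,0,3.2],"claw": 36},{"translation": [0,0,0],"rotation": [0,0,4.8],"claw": 36},{"translation": [0,0,0],"rotation": [0,0,6.4],"claw": 36},{"translation": [0,0,0],"rotation": [0,0,8],"claw": 36}]}}

```text
clock: 35.6
tool_pos: [0.4607, 0.2871, 0.2957]
orientation: [180.0, 0.0, -170.3]
force: [0.6, -0.0, 0.2]
opening: 0.0363
gripper_force: 0.0
```

{"name": "arm_command", "arguments": {"steps": [{"translation": [0,0,0],"rotation": [0,0,1.5],"claw": 36},{"translation": [0,0,0],"rotation": [0,0,3],"claw": 36},{"translation": [0,0,0],"rotation": [0,0,3],"claw": 36}]}}

```text
clock: 35.9
tool_pos: [0.4607, 0.2871, 0.2957]
orientation: [180.0, 0.0, 174.9]
force: [0.3, 0.6, -0.4]
opening: 0.036
gripper_force: 0.0
```

```bash
python3 - <<'E'
from h import *
o,p,d=snap('wrist','w13.png');C=cloud('wrist',o,d);print(o['tool_pos'],o['orientation'])
X=(o['tool_pos'][:2]-CC);print('tcp case',X@AX,X@AY)
tops(C,d,p)
o,p,d=snap('side','s13.png');bosses(cloud('side',o,d),d,p)
E
```

```text
[0.46070441 0.287143   0.29572102] [1.79974523e+02 2.28819575e-02 1.74890483e+02]
tcp case -0.036531460704279435 -0.03381157177363918
[332. 185.] 216 case xy mm [-40.4  29.2] size [20.3 20.9] 69 ztop 0.064 rgb [175. 126.  47.]
[383. 185.] 232 case xy mm [-41.1  94. ] size [20.1 21.1] 52 ztop 0.0718 rgb [173. 123.  43.]
[237. 189.] 222 case xy mm [-36.8 -94.4] size [20.9 20.2] 46 ztop 0.0721 rgb [177. 126.  44.]
[287. 238.] 188 case xy mm [ 34.4 -28.9] size [19.9 21. ] 48 ztop 0.0642 rgb [173. 123.  44.]
[331. 240.] 196 case xy mm [35.3 30.5] size [21.  20.5] 28 ztop 0.0718 rgb [173. 123.  44.]
[343. 221.] 796 boss [ 615.1 -190. ] [105.5  25.7] ztop 0.139 base [ 621.2 -186.8] [139.5  67.3] 39
[315. 233.] 300 boss [ 529.1 -162.5] [23.6 21.8] ztop 0.1317 base [ 527.3 -163.8] [55.9 54.7] 30
[395. 253.] 219 boss [ 675.1 -340.3] [13.7 41. ] ztop 0.0559 base [ 677.3 -345.6] [24.7 50.2] 26
```

View pics/s13.png

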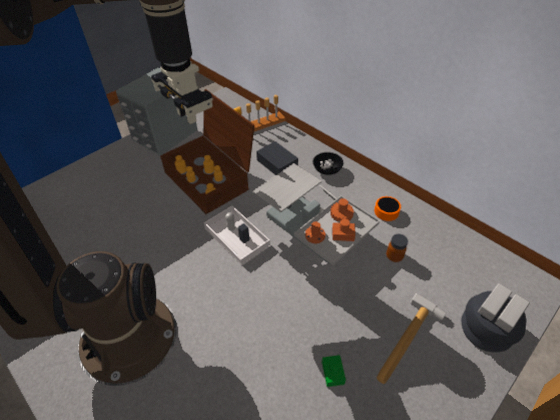

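All three castings stand on the lowered parts pan (320–345,210–235), and both strays stand in the tray (230–243,220–232). Weights next, starting with the big one at case (35,30).

{"name": "arm_command", "arguments": {"steps": [{"translation": [-24,22,30],"rotation": [0,0,0],"claw": 34},{"translation": [-48,44,60],"rotation": [0,0,0],"claw": 34},{"translation": [-72,64,100],"rotation": [0,0,0],"claw": 34},{"translation": [-72,64,145],"rotation": [0,0,0],"claw": 34},{"translation": [-72,64,175],"rotation": [0,0,0],"claw": 34}]}}

```text
clock: 36.5
tool_pos: [0.5373, 0.3439, 0.1165]
orientation: [-179.8, -0.2, 175.2]
force: [0.2, -0.0, 1.2]
opening: 0.034
gripper_force: 0.0
```

{"name": "arm_command", "arguments": {"steps": [{"translation": [0,0,0],"rotation": [0,0,0],"claw": 34},{"translation": [0,0,20],"rotation": [0,0,0],"claw": 34},{"translation": [0,0,45],"rotation": [0,0,0],"claw": 34},{"translation": [0,0,70],"rotation": [0,0,0],"claw": 34},{"translation": [0,0,73],"rotation": [0,0,0],"claw": 34}]}}

```text
clock: 37.0
tool_pos: [0.5374, 0.3441, 0.0468]
orientation: [-179.9, -0.1, 175.1]
force: [-0.4, -0.4, -0.0]
opening: 0.0342
gripper_force: 0.0
```

{"name": "arm_command", "arguments": {"steps": [{"translation": [0,0,0],"rotation": [0,0,0],"claw": 10},{"translation": [0,0,0],"rotation": [0,0,0],"claw": 10},{"translation": [0,0,0],"rotation": [0,0,0],"claw": 10}]}}

```text
clock: 37.3
tool_pos: [0.5389, 0.3453, 0.0498]
orientation: [179.9, 0.1, 175.0]
force: [0.1, -2.2, 5.0]
opening: 0.0204
gripper_force: 30.0
```

{"name": "arm_command", "arguments": {"steps": [{"translation": [0,0,-20],"rotation": [0,0,0],"claw": 10},{"translation": [0,0,-60],"rotation": [0,0,0],"claw": 10},{"translation": [0,0,-100],"rotation": [0,0,0],"claw": 10},{"translation": [0,0,-140],"rotation": [0,0,0],"claw": 10},{"translation": [0,0,-180],"rotation": [0,0,0],"claw": 10}]}}

```text
clock: 37.8
tool_pos: [0.5374, 0.3442, 0.2297]
orientation: [180.0, -0.0, 175.0]
force: [0.9, 0.7, -3.8]
opening: 0.0203
gripper_force: 30.0
```

```bash
python3 - <<'E'
from h import *
o=ctrl.get_obs();X=(o['tool_pos'][:2]-CC);print('tcp case',X@AX,X@AY,o['tool_pos'],o['opening'],o['orientation'])
t=np.array([.645,-.014])-o['tool_pos'][:2];a=np.radians(175);print('to pan',t@[np.cos(a),np.sin(a)]*1000,t@[np.sin(a),-np.cos(a)]*1000)
o,p,d=snap('wrist','w14.png');C=cloud('wrist',o,d);tops(C,d,p,.06,.4)
E
```

```text
tcp case 0.03495256805702368 0.02964878261131859 [0.53736571 0.34424476 0.22970402] 0.02026120351289641 [ 1.79971847e+02 -1.68679876e-02  1.75006294e+02]
to pan -138.4478000536007 -347.5005809131306
[283. 129.] 349 case xy mm [-39.7  29.2] size [20.9 20.6] 0 ztop 0.0642 rgb [219. 163.  59.]
[347. 129.] 381 case xy mm [-40.4  94.5] size [21.1 20.8] 33 ztop 0.072 rgb [215. 159.  58.]
[161. 133.] 413 case xy mm [-35.9 -94.5] size [22.3 21.6] 80 ztop 0.0721 rgb [208. 153.  56.]
[231. 200.] 283 case xy mm [ 34.7 -28.8] size [20.8 20.5] 88 ztop 0.064 rgb [214. 158.  58.]
[279. 341.] 20742 case xy mm [12.  28.5] size [120.6  10.4] 90 ztop 0.3402 rgb [106. 106. 102.]
```

{"name": "arm_command", "arguments": {"steps": [{"translation": [0,-46,0],"rotation": [0,0,0],"claw": 10},{"translation": [0,-92,0],"rotation": [0,0,0],"claw": 10},{"translation": [0,-138,0],"rotation": [0,0,0],"claw": 10},{"translation": [0,-184,0],"rotation": [0,0,0],"claw": 10},{"translation": [0,-230,0],"rotation": [0,0,0],"claw": 10}]}}

```text
clock: 38.35
tool_pos: [0.5169, 0.1137, 0.2279]
orientation: [180.0, 0.0, 175.0]
force: [1.7, 0.5, -3.9]
opening: 0.0204
gripper_force: 30.0
```

{"name": "arm_command", "arguments": {"steps": [{"translation": [-35,-29,0],"rotation": [0,0,0],"claw": 10},{"translation": [-70,-58,0],"rotation": [0,0,0],"claw": 10},{"translation": [-105,-88,0],"rotation": [0,0,0],"claw": 10},{"translation": [-138,-117,0],"rotation": [0,0,0],"claw": 10},{"translation": [-138,-117,0],"rotation": [0,0,0],"claw": 10}]}}

```text
clock: 38.85
tool_pos: [0.6475, -0.0169, 0.2265]
orientation: [-179.9, -0.0, 174.8]
force: [-2.0, 1.2, -4.0]
opening: 0.0201
gripper_force: 30.0
```

{"name": "arm_command", "arguments": {"steps": [{"translation": [0,0,20],"rotation": [0,0,0],"claw": 10},{"translation": [0,0,40],"rotation": [0,0,0],"claw": 10},{"translation": [0,0,55],"rotation": [0,0,0],"claw": 10},{"translation": [0,0,61],"rotation": [0,0,0],"claw": 10},{"translation": [0,0,61],"rotation": [0,0,0],"claw": 10}]}}

```text
clock: 39.35
tool_pos: [0.6444, -0.0131, 0.1659]
orientation: [-180.0, -0.1, 175.0]
force: [-0.4, 0.2, -3.9]
opening: 0.0201
gripper_force: 30.0
```

{"name": "arm_command", "arguments": {"steps": [{"translation": [0,0,2],"rotation": [0,0,0],"claw": 10},{"translation": [0,0,4],"rotation": [0,0,0],"claw": 10},{"translation": [0,0,5],"rotation": [0,0,0],"claw": 10},{"translation": [0,0,6],"rotation": [0,0,0],"claw": 10},{"translation": [0,0,6],"rotation": [0,0,0],"claw": 10}]}}

```text
clock: 39.85
tool_pos: [0.6452, -0.0131, 0.1606]
orientation: [180.0, 0.0, 175.0]
force: [0.0, -0.7, -3.7]
opening: 0.0202
gripper_force: 30.0
```

{"name": "arm_command", "arguments": {"steps": [{"translation": [0,0,1],"rotation": [0,0,0],"claw": 10},{"translation": [0,0,2],"rotation": [0,0,0],"claw": 10},{"translation": [0,0,3],"rotation": [0,0,0],"claw": 10},{"translation": [0,0,3],"rotation": [0,0,0],"claw": 10}]}}

```text
clock: 40.25
tool_pos: [0.6464, -0.0134, 0.1595]
orientation: [-180.0, 0.2, 175.0]
force: [-1.4, -1.7, 6.8]
opening: 0.0207
gripper_force: 30.0
```

{"name": "arm_command", "arguments": {"steps": [{"translation": [0,0,0],"rotation": [0,0,0],"claw": 30},{"translation": [0,0,0],"rotation": [0,0,0],"claw": 36},{"translation": [0,0,-20],"rotation": [0,0,0],"claw": 36},{"translation": [0,0,-50],"rotation": [0,0,0],"claw": 36},{"translation": [0,0,-60],"rotation": [0,0,0],"claw": 36}]}}

```text
clock: 40.75
tool_pos: [0.6465, -0.0131, 0.2207]
orientation: [180.0, 0.2, 175.0]
force: [0.2, -0.8, -0.4]
opening: 0.0359
gripper_force: 0.0
```

{"name": "arm_command", "arguments": {"steps": [{"translation": [30,32,0],"rotation": [0,0,0],"claw": 34},{"translation": [60,64,0],"rotation": [0,0,0],"claw": 34},{"translation": [90,96,0],"rotation": [0,0,0],"claw": 34},{"translation": [120,128,0],"rotation": [0,0,0],"claw": 32},{"translation": [150,160,0],"rotation": [0,0,0],"claw": 30}]}}

```text
clock: 41.25
tool_pos: [0.5084, 0.1605, 0.2174]
orientation: [180.0, 0.0, 175.0]
force: [0.5, 0.8, -0.4]
opening: 0.0307
gripper_force: 0.0
```

{"name": "arm_command", "arguments": {"steps": [{"translation": [30,32,20],"rotation": [0,0,0],"claw": 30},{"translation": [60,63,50],"rotation": [0,0,0],"claw": 30},{"translation": [60,63,90],"rotation": [0,0,0],"claw": 30},{"translation": [60,63,110],"rotation": [0,0,0],"claw": 30},{"translation": [60,63,110],"rotation": [0,0,0],"claw": 30}]}}

```text
clock: 41.75
tool_pos: [0.4534, 0.2263, 0.1047]
orientation: [-179.8, -0.2, 175.0]
force: [0.3, 0.3, -0.5]
opening: 0.0302
gripper_force: 0.0
```

```bash
cat > rd.py <<'E'
from h import *
import sys
o,p,d=snap('wrist');C=cloud('wrist',o,d)
X=(o['tool_pos'][:2]-CC);print('tcp case',(X@AX*1e3).round(1),(X@AY*1e3).round(1),o['tool_pos'].round(4),o['opening'].round(4),o['orientation'].round(1))
tops(C,d,p)
E
python3 rd.py; python3 - <<'E'
from h import *
o,p,d=snap('scene','sc15.png');C=cloud('scene',o,d)
m=(d>0)&(C[...,0]>.5)&(C[...,0]<.69)&(C[...,1]>-.05)&(C[...,1]<.072)&(C[...,2]>.07)&(C[...,2]<.2)
z=C[...,2][m];print('wpan z median',np.median(z),'top',np.percentile(z,99))
q=m&(C[...,2]>.15);print('weight on pan',C[q].mean(0))
E
```

```text
wpan z median 0.11756665250553933 top 0.18058341249929513
weight on pan [ 0.64875708 -0.00922037  0.16536677]Traceback (most recent call last):
  File "rd.py", line 4, in <module>
    X=(o['tool_pos'][:2]-CC);print('tcp case',(X@AX*1e3).round(1),(X@AY*1e3).round(1),o['tool_pos'].round(4),o['opening'].round(4),o['orientation'].round(1))
                                                                                                             ^^^^^^^^^^^^^^^^^^
AttributeError: 'float' object has no attribute 'round'
```

```bash
sed -i "s/o\['opening'\].round(4)/round(o['opening'],4)/" rd.py; python3 rd.py
```

```text
tcp case -36.4 -93.7 [0.4557 0.2275 0.1079] 0.0298 [-180.    0.  175.]
[454. 234.] 730 case xy mm [-40.3  28.5] size [20.5 21.1] 47 ztop 0.0638 rgb [172. 123.  43.]
[546. 235.] 539 case xy mm [-40.2  89.4] size [22.  14.2] 9 ztop 0.0713 rgb [161. 114.  40.]
[282. 242.] 745 case xy mm [-36.8 -94.9] size [21.3 21.4] 83 ztop 0.0719 rgb [178. 127.  45.]
```

{"name": "arm_command", "arguments": {"steps": [{"translation": [0,0,15],"rotation": [0,0,0],"claw": 29},{"translation": [0,0,30],"rotation": [0,0,0],"claw": 29},{"translation": [0,0,45],"rotation": [0,0,0],"claw": 29},{"translation": [0,0,58],"rotation": [0,0,0],"claw": 29},{"translation": [0,0,60],"rotation": [0,0,0],"claw": 29}]}}

```text
clock: 42.4
tool_pos: [0.4563, 0.2277, 0.048]
orientation: [179.9, 0.1, 175.0]
force: [0.4, 0.1, 0.5]
opening: 0.0294
gripper_force: 0.3
```

{"name": "arm_command", "arguments": {"steps": [{"translation": [0,0,0],"rotation": [0,0,0],"claw": 10},{"translation": [0,0,0],"rotation": [0,0,0],"claw": 10},{"translation": [0,0,0],"rotation": [0,0,0],"claw": 10}]}}

```text
clock: 42.7
tool_pos: [0.4559, 0.2275, 0.0487]
orientation: [180.0, 0.1, 175.0]
force: [0.2, -1.4, 4.3]
opening: 0.0206
gripper_force: 30.0
```

{"name": "arm_command", "arguments": {"steps": [{"translation": [0,0,-20],"rotation": [0,0,0],"claw": 10},{"translation": [0,0,-60],"rotation": [0,0,0],"claw": 10},{"translation": [0,0,-100],"rotation": [0,0,0],"claw": 10},{"translation": [0,0,-140],"rotation": [0,0,0],"claw": 10},{"translation": [0,0,-180],"rotation": [0,0,0],"claw": 10}]}}

```text
clock: 43.2
tool_pos: [0.4546, 0.2269, 0.2292]
orientation: [180.0, -0.0, 175.0]
force: [1.5, 0.5, -4.2]
opening: 0.0201
gripper_force: 30.0
```

{"name": "arm_command", "arguments": {"steps": [{"translation": [-26,-38,0],"rotation": [0,0,0],"claw": 10},{"translation": [-53,-76,0],"rotation": [0,0,0],"claw": 10},{"translation": [-80,-114,0],"rotation": [0,0,0],"claw": 10},{"translation": [-107,-152,0],"rotation": [0,0,0],"claw": 10},{"translation": [-133,-190,0],"rotation": [0,0,0],"claw": 10}]}}

```text
clock: 43.7
tool_pos: [0.5714, 0.0249, 0.2275]
orientation: [180.0, -0.0, 175.0]
force: [1.7, 0.8, -3.3]
opening: 0.0206
gripper_force: 30.0
```

{"name": "arm_command", "arguments": {"steps": [{"translation": [-27,-38,0],"rotation": [0,0,0],"claw": 10},{"translation": [-27,-38,20],"rotation": [0,0,0],"claw": 10},{"translation": [-27,-38,40],"rotation": [0,0,0],"claw": 10},{"translation": [-27,-38,55],"rotation": [0,0,0],"claw": 10},{"translation": [-27,-38,63],"rotation": [0,0,0],"claw": 10}]}}

```text
clock: 44.2
tool_pos: [0.5936, -0.0141, 0.1627]
orientation: [-180.0, -0.2, 174.9]
force: [0.6, 0.0, -4.2]
opening: 0.0207
gripper_force: 30.0
```

{"name": "arm_command", "arguments": {"steps": [{"translation": [0,0,1],"rotation": [0,0,0],"claw": 10},{"translation": [0,0,3],"rotation": [0,0,0],"claw": 10},{"translation": [0,0,5],"rotation": [0,0,0],"claw": 10},{"translation": [0,0,6],"rotation": [0,0,0],"claw": 10},{"translation": [0,0,6],"rotation": [0,0,0],"claw": 10}]}}

```text
clock: 44.7
tool_pos: [0.5952, -0.0136, 0.1592]
orientation: [180.0, 0.1, 175.0]
force: [0.4, -0.6, -3.0]
opening: 0.0203
gripper_force: 30.0
```

{"name": "arm_command", "arguments": {"steps": [{"translation": [0,0,1],"rotation": [0,0,0],"claw": 10},{"translation": [0,0,2],"rotation": [0,0,0],"claw": 10},{"translation": [0,0,2],"rotation": [0,0,0],"claw": 30},{"translation": [0,0,2],"rotation": [0,0,0],"claw": 36},{"translation": [0,0,0],"rotation": [0,0,0],"claw": 36}]}}

```text
clock: 45.2
tool_pos: [0.5948, -0.0138, 0.1583]
orientation: [-180.0, -0.0, 175.0]
force: [0.3, -0.0, 0.3]
opening: 0.0348
gripper_force: 0.0
```

{"name": "arm_command", "arguments": {"steps": [{"translation": [0,0,-30],"rotation": [0,0,0],"claw": 36},{"translation": [0,0,-65],"rotation": [0,0,0],"claw": 36},{"translation": [16,40,-65],"rotation": [0,0,0],"claw": 36},{"translation": [32,82,-65],"rotation": [0,0,0],"claw": 36},{"translation": [48,125,-65],"rotation": [0,0,0],"claw": 32}]}}

```text
clock: 45.7
tool_pos: [0.5576, 0.1159, 0.224]
orientation: [180.0, 0.0, 174.9]
force: [0.2, -0.3, -0.4]
opening: 0.0334
gripper_force: 0.0
```

{"name": "arm_command", "arguments": {"steps": [{"translation": [17,43,0],"rotation": [0,0,0],"claw": 32},{"translation": [34,86,0],"rotation": [0,0,0],"claw": 30},{"translation": [51,129,0],"rotation": [0,0,0],"claw": 30},{"translation": [68,172,0],"rotation": [0,0,0],"claw": 30},{"translation": [85,215,0],"rotation": [0,0,0],"claw": 29}]}}

```text
clock: 46.2
tool_pos: [0.4912, 0.3383, 0.2238]
orientation: [180.0, 0.0, 175.0]
force: [1.5, 0.5, -0.0]
opening: 0.0292
gripper_force: 0.0
```

{"name": "arm_command", "arguments": {"steps": [{"translation": [15,38,0],"rotation": [0,0,0],"claw": 29},{"translation": [31,75,20],"rotation": [0,0,0],"claw": 29},{"translation": [31,75,60],"rotation": [0,0,0],"claw": 29},{"translation": [31,75,100],"rotation": [0,0,0],"claw": 29},{"translation": [31,75,112],"rotation": [0,0,0],"claw": 29}]}}

```text
clock: 46.7
tool_pos: [0.4657, 0.4122, 0.1071]
orientation: [-179.7, -0.2, 175.0]
force: [0.1, -0.1, -0.2]
opening: 0.0288
gripper_force: 0.0
```

{"name": "arm_command", "arguments": {"steps": [{"translation": [0,0,0],"rotation": [0,0,0],"claw": 29},{"translation": [0,0,0],"rotation": [0,0,0],"claw": 29}]}}

```text
clock: 46.9
tool_pos: [0.4687, 0.4146, 0.1132]
orientation: [179.9, 0.1, 175.0]
force: [-0.3, 0.0, 0.7]
opening: 0.029
gripper_force: 0.0
```

```bash
python3 rd.py; cat > bal.py <<'E'
from h import *
o,p,d=snap('scene');C=cloud('scene',o,d)
m=(d>0)&(C[...,0]>.51)&(C[...,0]<.68)&(C[...,1]>-.045)&(C[...,1]<.065)&(C[...,2]>.07)&(C[...,2]<.2)
z=C[...,2][m];h,e=np.histogram(z,np.arange(.07,.2,.002));print('wpan z mode',e[h.argmax()],np.median(z[abs(z-e[h.argmax()]-.001)<.004]).round(4),'top',np.percentile(z,99).round(3))
o,p,d=snap('side');C=cloud('side',o,d)
for n,y0,y1 in(('w',-.045,.065),('p',-.255,-.125)):
    m=(d>0)&(C[...,0]>.51)&(C[...,0]<.68)&(C[...,1]>y0)&(C[...,1]<y1)&(C[...,2]>.07)&(C[...,2]<.13)
    z=C[...,2][m];h,e=np.histogram(z,np.arange(.07,.13,.002));k=e[h.argmax()]+.001;print(n,np.median(z[abs(z-k)<.004]).round(4),h.max())
bosses(C,d,p)
E
python3 bal.py
```

```text
tcp case -39.5 93.8 [0.4687 0.4146 0.1132] 0.029 [1.799e+02 1.000e-01 1.750e+02]
[197. 236.] 668 case xy mm [-40.2  29.9] size [20.9 21.8] 39 ztop 0.0639 rgb [203. 148.  54.]
[285. 237.] 702 case xy mm [-40.8  94.9] size [21.1 21.2] 54 ztop 0.072 rgb [204. 149.  54.]
wpan z mode 0.11600000000000005 0.1174 top 0.182
w 0.1184 467
p 0.0826 438
[332. 224.] 1090 boss [ 610.4 -182.5] [105.2  23.8] ztop 0.1382 base [ 591.6 -182.9] [184.3 102.5] 2
[395. 253.] 227 boss [ 676.3 -342.2] [17.  43.5] ztop 0.0559 base [ 678.3 -345.6] [26.7 49.9] 31
```

{"name": "arm_command", "arguments": {"steps": [{"translation": [1,0,15],"rotation": [0,0,0],"claw": 29},{"translation": [1,0,30],"rotation": [0,0,0],"claw": 29},{"translation": [1,0,45],"rotation": [0,0,0],"claw": 29},{"translation": [1,0,60],"rotation": [0,0,0],"claw": 29},{"translation": [1,0,65],"rotation": [0,0,0],"claw": 29}]}}

```text
clock: 47.55
tool_pos: [0.4668, 0.4139, 0.0466]
orientation: [180.0, 0.0, 175.0]
force: [-2.6, -1.3, 16.1]
opening: 0.0286
gripper_force: 8.9
```

{"name": "arm_command", "arguments": {"steps": [{"translation": [0,0,0],"rotation": [0,0,0],"claw": 10},{"translation": [0,0,0],"rotation": [0,0,0],"claw": 10},{"translation": [0,0,0],"rotation": [0,0,0],"claw": 10}]}}

```text
clock: 47.85
tool_pos: [0.4673, 0.415, 0.0478]
orientation: [179.9, 0.1, 175.0]
force: [-0.3, 1.6, 2.2]
opening: 0.0201
gripper_force: 30.1
```

{"name": "arm_command", "arguments": {"steps": [{"translation": [0,0,-20],"rotation": [0,0,0],"claw": 10},{"translation": [0,0,-60],"rotation": [0,0,0],"claw": 10},{"translation": [0,0,-100],"rotation": [0,0,0],"claw": 10},{"translation": [0,0,-140],"rotation": [0,0,0],"claw": 10},{"translation": [0,0,-180],"rotation": [0,0,0],"claw": 10}]}}

```text
clock: 48.35
tool_pos: [0.466, 0.4132, 0.2278]
orientation: [-179.9, -0.1, 175.0]
force: [1.0, 0.1, -5.2]
opening: 0.0204
gripper_force: 30.5
```

{"name": "arm_command", "arguments": {"steps": [{"translation": [-11,-42,0],"rotation": [0,0,0],"claw": 10},{"translation": [-23,-84,0],"rotation": [0,0,0],"claw": 10},{"translation": [-34,-126,0],"rotation": [0,0,0],"claw": 10},{"translation": [-46,-168,0],"rotation": [0,0,0],"claw": 10},{"translation": [-57,-210,0],"rotation": [0,0,0],"claw": 10}]}}

```text
clock: 48.85
tool_pos: [0.5044, 0.1978, 0.2263]
orientation: [-180.0, -0.1, 175.0]
force: [0.9, 0.9, -3.9]
opening: 0.0206
gripper_force: 30.5
```

{"name": "arm_command", "arguments": {"steps": [{"translation": [-12,-42,0],"rotation": [0,0,0],"claw": 10},{"translation": [-24,-84,0],"rotation": [0,0,0],"claw": 10},{"translation": [-35,-126,0],"rotation": [0,0,0],"claw": 10},{"translation": [-47,-168,0],"rotation": [0,0,0],"claw": 10},{"translation": [-58,-210,0],"rotation": [0,0,0],"claw": 10}]}}

```text
clock: 49.35
tool_pos: [0.5439, -0.0162, 0.2264]
orientation: [180.0, -0.1, 175.0]
force: [1.6, -0.1, -4.0]
opening: 0.0207
gripper_force: 30.5
```

{"name": "arm_command", "arguments": {"steps": [{"translation": [0,0,15],"rotation": [0,0,0],"claw": 10},{"translation": [0,0,30],"rotation": [0,0,0],"claw": 10},{"translation": [0,0,45],"rotation": [0,0,0],"claw": 10},{"translation": [0,0,60],"rotation": [0,0,0],"claw": 10},{"translation": [0,0,65],"rotation": [0,0,0],"claw": 10}]}}

```text
clock: 49.85
tool_pos: [0.5429, -0.0148, 0.1597]
orientation: [-180.0, -0.2, 174.9]
force: [-0.2, -0.2, -3.4]
opening: 0.0204
gripper_force: 30.0
```

{"name": "arm_command", "arguments": {"steps": [{"translation": [0,0,2],"rotation": [0,0,0],"claw": 10},{"translation": [0,0,4],"rotation": [0,0,0],"claw": 10},{"translation": [0,0,6],"rotation": [0,0,0],"claw": 10},{"translation": [0,0,6],"rotation": [0,0,0],"claw": 10},{"translation": [0,0,6],"rotation": [0,0,0],"claw": 10}]}}

```text
clock: 50.35
tool_pos: [0.545, -0.0143, 0.1562]
orientation: [180.0, 0.1, 175.0]
force: [-1.5, -0.2, -0.1]
opening: 0.0204
gripper_force: 30.0
```

{"name": "arm_command", "arguments": {"steps": [{"translation": [0,0,1],"rotation": [0,0,0],"claw": 10},{"translation": [0,0,2],"rotation": [0,0,0],"claw": 10},{"translation": [0,0,2],"rotation": [0,0,0],"claw": 10}]}}

```text
clock: 50.65
tool_pos: [0.5448, -0.0143, 0.1536]
orientation: [180.0, 0.0, 175.0]
force: [-0.5, 0.4, -0.5]
opening: 0.0199
gripper_force: 30.0
```

{"name": "arm_command", "arguments": {"steps": [{"translation": [0,0,1],"rotation": [0,0,0],"claw": 10},{"translation": [0,0,1],"rotation": [0,0,0],"claw": 26},{"translation": [0,0,1],"rotation": [0,0,0],"claw": 36},{"translation": [0,0,1],"rotation": [0,0,0],"claw": 36},{"translation": [0,0,-20],"rotation": [0,0,0],"claw": 36}]}}

```text
clock: 51.15
tool_pos: [0.543, -0.0146, 0.1713]
orientation: [-179.9, -0.3, 175.0]
force: [0.0, 0.6, 0.3]
opening: 0.0356
gripper_force: 0.0
```

{"name": "arm_command", "arguments": {"steps": [{"translation": [0,0,-40],"rotation": [0,0,0],"claw": 36},{"translation": [10,40,-45],"rotation": [0,0,0],"claw": 36},{"translation": [20,80,-45],"rotation": [0,0,0],"claw": 36},{"translation": [30,125,-45],"rotation": [0,0,0],"claw": 34},{"translation": [40,170,-45],"rotation": [0,0,0],"claw": 34}]}}

```text
clock: 51.65
tool_pos: [0.5193, 0.1599, 0.2191]
orientation: [180.0, 0.0, 175.0]
force: [1.2, -0.5, -0.1]
opening: 0.0339
gripper_force: 0.0
```

```bash
python3 bal.py;python3 - <<'E'
from h import *
o,p,d=snap('side');cv2.imwrite('pics/s16.png',cv2.resize(p[140:270,150:410],None,fx=3,fy=3,interpolation=2)[:,:,::-1]); print(ctrl.get_obs()['tool_pos'])
E
```

```text
wpan z mode 0.11000000000000004 0.1118 top 0.177
w 0.1128 364
p 0.0879 388
[332. 223.] 1099 boss [ 594.3 -182.4] [132.8  55.5] ztop 0.1432 base [ 599.2 -182.9] [197.6 103.6] 2
[395. 253.] 217 boss [ 676.8 -343.2] [19.5 41.5] ztop 0.0552 base [ 677.4 -344.2] [28.8 49.5] 20
[0.51932004 0.16087072 0.2185867 ]
```

View pics/s16.png

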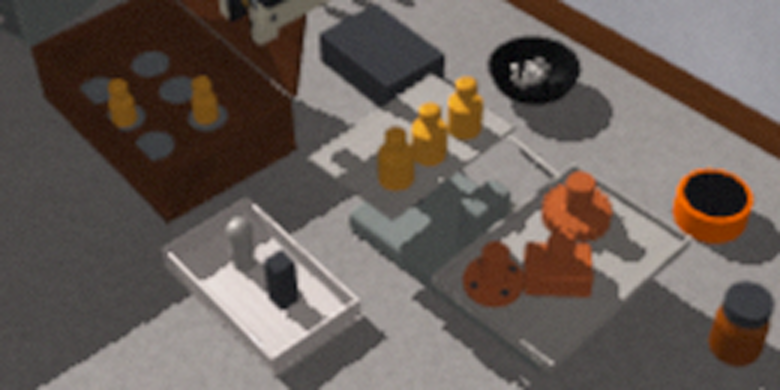

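Three big weights stand at (395–465,80–190). The parts pan is still 12 mm low, so exactly one 200 g weight is missing. I'm fetching the front small one at case (-40,29).

{"name": "arm_command", "arguments": {"steps": [{"translation": [18,45,0],"rotation": [0,0,0],"claw": 34},{"translation": [36,91,0],"rotation": [0,0,0],"claw": 34},{"translation": [54,137,0],"rotation": [0,0,0],"claw": 34},{"translation": [73,184,0],"rotation": [0,0,0],"claw": 34},{"translation": [73,184,40],"rotation": [0,0,0],"claw": 34}]}}

```text
clock: 52.3
tool_pos: [0.4648, 0.3546, 0.1829]
orientation: [179.5, 0.4, 175.2]
force: [0.7, -0.3, -1.0]
opening: 0.0339
gripper_force: 0.0
```

{"name": "arm_command", "arguments": {"steps": [{"translation": [0,0,30],"rotation": [0,0,0],"claw": 34},{"translation": [0,0,60],"rotation": [0,0,0],"claw": 34},{"translation": [0,0,60],"rotation": [0,0,0],"claw": 34},{"translation": [0,0,60],"rotation": [0,0,0],"claw": 34}]}}

```text
clock: 52.7
tool_pos: [0.4636, 0.3475, 0.119]
orientation: [-179.9, 0.0, 175.0]
force: [0.8, 0.6, 0.7]
opening: 0.0339
gripper_force: 0.0
```

```bash
python3 rd.py
```

```text
tcp case -38.8 26.6 [0.4636 0.3475 0.119 ] 0.0339 [-179.9    0.   175. ]
[288. 232.] 623 case xy mm [-40.1  29.4] size [21.2 20.4] 1 ztop 0.064 rgb [209. 153.  56.]
```

{"name": "arm_command", "arguments": {"steps": [{"translation": [1,2.5,15],"rotation": [0,0,0],"claw": 34},{"translation": [1,2.5,35],"rotation": [0,0,0],"claw": 34},{"translation": [1,2.5,55],"rotation": [0,0,0],"claw": 34},{"translation": [1,2.5,75],"rotation": [0,0,0],"claw": 34},{"translation": [1,2.5,79],"rotation": [0,0,0],"claw": 34}]}}

```text
clock: 53.25
tool_pos: [0.4624, 0.3505, 0.0395]
orientation: [-180.0, -0.0, 175.0]
force: [-0.5, -0.0, -0.4]
opening: 0.0339
gripper_force: 0.0
```

{"name": "arm_command", "arguments": {"steps": [{"translation": [0,0,0],"rotation": [0,0,0],"claw": 10},{"translation": [0,0,0],"rotation": [0,0,0],"claw": 10},{"translation": [0,0,0],"rotation": [0,0,0],"claw": 10}]}}

```text
clock: 53.55
tool_pos: [0.463, 0.3514, 0.0413]
orientation: [179.9, 0.1, 175.0]
force: [0.2, -1.5, 3.4]
opening: 0.0206
gripper_force: 30.0
```

{"name": "arm_command", "arguments": {"steps": [{"translation": [0,0,-20],"rotation": [0,0,0],"claw": 10},{"translation": [0,0,-60],"rotation": [0,0,0],"claw": 10},{"translation": [0,0,-100],"rotation": [0,0,0],"claw": 10},{"translation": [0,0,-145],"rotation": [0,0,0],"claw": 10},{"translation": [0,0,-185],"rotation": [0,0,0],"claw": 10}]}}

```text
clock: 54.05
tool_pos: [0.4621, 0.3506, 0.2276]
orientation: [179.9, 0.1, 175.0]
force: [0.6, 0.8, -2.8]
opening: 0.0202
gripper_force: 30.0
```

{"name": "arm_command", "arguments": {"steps": [{"translation": [-14,-40,0],"rotation": [0,0,0],"claw": 10},{"translation": [-28,-80,0],"rotation": [0,0,0],"claw": 10},{"translation": [-42,-120,0],"rotation": [0,0,0],"claw": 10},{"translation": [-58,-160,0],"rotation": [0,0,0],"claw": 10},{"translation": [-75,-200,0],"rotation": [0,0,0],"claw": 10}]}}

```text
clock: 54.55
tool_pos: [0.5193, 0.1434, 0.2255]
orientation: [179.9, 0.0, 175.0]
force: [0.4, 0.6, -2.2]
opening: 0.02
gripper_force: 30.0
```

{"name": "arm_command", "arguments": {"steps": [{"translation": [-20,-32,0],"rotation": [0,0,0],"claw": 10},{"translation": [-40,-64,0],"rotation": [0,0,0],"claw": 10},{"translation": [-59,-96,0],"rotation": [0,0,0],"claw": 10},{"translation": [-59,-96,0],"rotation": [0,0,0],"claw": 10},{"translation": [-59,-96,20],"rotation": [0,0,0],"claw": 10}]}}

```text
clock: 55.05
tool_pos: [0.5716, 0.0434, 0.2072]
orientation: [179.9, 0.3, 174.9]
force: [1.1, 0.4, -2.0]
opening: 0.0202
gripper_force: 30.0
```

{"name": "arm_command", "arguments": {"steps": [{"translation": [0,0,15],"rotation": [0,0,0],"claw": 10},{"translation": [0,0,30],"rotation": [0,0,0],"claw": 10},{"translation": [0,0,45],"rotation": [0,0,0],"claw": 10},{"translation": [0,0,54],"rotation": [0,0,0],"claw": 10},{"translation": [0,0,54],"rotation": [0,0,0],"claw": 10}]}}

```text
clock: 55.55
tool_pos: [0.569, 0.0442, 0.1497]
orientation: [-180.0, -0.1, 175.0]
force: [0.5, -0.6, -2.2]
opening: 0.0202
gripper_force: 30.0
```

{"name": "arm_command", "arguments": {"steps": [{"translation": [0,0,2],"rotation": [0,0,0],"claw": 10},{"translation": [0,0,4],"rotation": [0,0,0],"claw": 10},{"translation": [0,0,6],"rotation": [0,0,0],"claw": 10},{"translation": [0,0,8],"rotation": [0,0,0],"claw": 10},{"translation": [0,0,8],"rotation": [0,0,0],"claw": 10}]}}

```text
clock: 56.05
tool_pos: [0.5698, 0.0442, 0.1424]
orientation: [180.0, -0.0, 175.0]
force: [-0.9, 0.8, -2.0]
opening: 0.0202
gripper_force: 30.0
```

{"name": "arm_command", "arguments": {"steps": [{"translation": [0,0,2],"rotation": [0,0,0],"claw": 10},{"translation": [0,0,4],"rotation": [0,0,0],"claw": 10},{"translation": [0,0,6],"rotation": [0,0,0],"claw": 10},{"translation": [0,0,8],"rotation": [0,0,0],"claw": 10},{"translation": [0,0,8],"rotation": [0,0,0],"claw": 10}]}}

```text
clock: 56.55
tool_pos: [0.5697, 0.0441, 0.1341]
orientation: [-180.0, -0.0, 175.0]
force: [0.9, -0.1, 0.1]
opening: 0.0206
gripper_force: 30.0
```

{"name": "arm_command", "arguments": {"steps": [{"translation": [0,0,0],"rotation": [0,0,0],"claw": 10},{"translation": [0,0,0],"rotation": [0,0,0],"claw": 10},{"translation": [0,0,0],"rotation": [0,0,0],"claw": 10}]}}

```text
clock: 56.85
tool_pos: [0.5699, 0.0441, 0.1346]
orientation: [-180.0, 0.0, 175.0]
force: [-0.2, -0.5, -0.7]
opening: 0.0207
gripper_force: 30.0
```

Force is about 0 at level height. I'll release, lift clear, and check.

{"name": "arm_command", "arguments": {"steps": [{"translation": [0,0,0],"rotation": [0,0,0],"claw": 24},{"translation": [0,0,0],"rotation": [0,0,0],"claw": 34},{"translation": [0,0,0],"rotation": [0,0,0],"claw": 36},{"translation": [0,0,-20],"rotation": [0,0,0],"claw": 36},{"translation": [0,0,-50],"rotation": [0,0,0],"claw": 36}]}}

```text
clock: 57.35
tool_pos: [0.5687, 0.0439, 0.1834]
orientation: [-179.9, -0.2, 175.0]
force: [0.8, 0.0, 0.1]
opening: 0.0354
gripper_force: 0.0
```

{"name": "arm_command", "arguments": {"steps": [{"translation": [0,0,-40],"rotation": [0,0,0],"claw": 36},{"translation": [20,40,-60],"rotation": [0,0,0],"claw": 36},{"translation": [40,80,-60],"rotation": [0,0,0],"claw": 36},{"translation": [60,120,-60],"rotation": [0,0,0],"claw": 36},{"translation": [60,120,-60],"rotation": [0,0,0],"claw": 36}]}}

```text
clock: 57.85
tool_pos: [0.5193, 0.1728, 0.2451]
orientation: [179.9, 0.0, 175.2]
force: [-0.5, -0.4, 0.2]
opening: 0.0361
gripper_force: 0.0
```

{"name": "arm_command", "arguments": {"steps": [{"translation": [0,0,0],"rotation": [0,0,0],"claw": 36},{"translation": [0,0,0],"rotation": [0,0,0],"claw": 36},{"translation": [0,0,0],"rotation": [0,0,0],"claw": 36},{"translation": [0,0,0],"rotation": [0,0,0],"claw": 36},{"translation": [0,0,0],"rotation": [0,0,0],"claw": 36}]}}

```text
clock: 58.35
tool_pos: [0.5208, 0.1682, 0.2444]
orientation: [-180.0, -0.0, 174.9]
force: [-0.4, 0.1, 0.2]
opening: 0.0365
gripper_force: 0.0
```

```bash
python3 bal.py;python3 - <<'E'
from h import *
o,p,d=snap('side');cv2.imwrite('pics/s17.png',cv2.resize(p[140:270,150:410],None,fx=3,fy=3,interpolation=2)[:,:,::-1])
E
```

```text
wpan z mode 0.09800000000000003 0.0997 top 0.165
w 0.1007 332
p 0.1002 424
[333. 220.] 1119 boss [ 597.  -181.7] [124.   55.1] ztop 0.1553 base [ 596.9 -183.1] [194.1 102.6] 4
[395. 253.] 219 boss [ 677.1 -342.7] [17.6 42.4] ztop 0.0567 base [ 682.7 -347.1] [31.9 55.1] 38
```

View pics/s17.png

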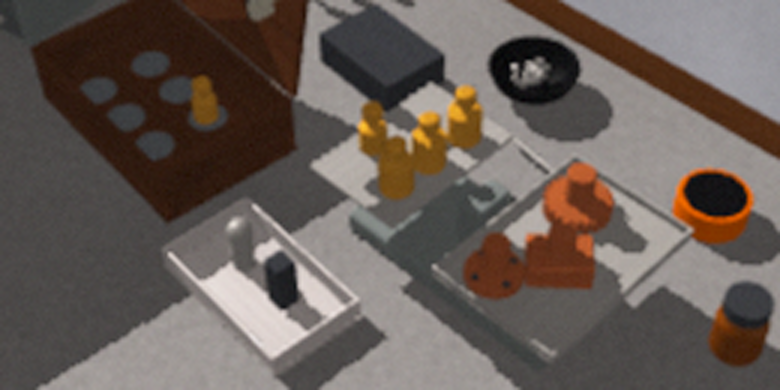

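The pans are level (0.1007 and 0.1002). Four weights stand on the weights pan, one stays in the case at (205,100), both strays are in the tray, and the castings are upright. I'm handing in.

```bash
python3 -c "
from plant import ctrl
print(ctrl.close_job())"
```

```text
the job is handed in; nothing more can be done
None
```

The job is handed in: the lid is open, the punch and stake stand in the tray, and the flange, gear and housing stand on the parts pan, balanced level by three 400 g weights and one 200 g weight; the spare 200 g weight stayed in the case. No verdict was returned.

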